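# Make up two flange joints ready for bolting

### The job

Make up the two flange joints ready for bolting: on the wide spool piece lay the rubber gasket and on top of it the blank flange with its socket upward; on the narrow spool piece set the check valve and on top of it the neck flange with its neck upward, so that the valve is between the two flanges. All four must sit flat and centred on their spools; the bolt holes need not line up yet. Stand the tub of bolts upright on the bench between the two joints, roughly midway; set everything down rather than dropping it, and leave the elbow, the tee and the ball valve where they lie.

Things in the scene. Friction and masses are not known exactly. Their poses are not given: they have to be found in the camera images.
- wide_spool: Wide spool piece (short double-flanged pipe, grey paint), fixed, upright. 60 mm high; flanges 100 mm in diameter with 4 bolt holes, rim of the upper one at 44-57 mm; raised bare steel sealing face 60 mm in diameter, 28 mm bore, at 60 mm. Origin: centre of its underside on the bench; z up. The two spools stand side by side, 0.31-0.37 m apart in y; either may be on the left.
- narrow_spool: Narrow spool piece, like the wide one, fixed: 60 mm high, flanges 80 mm in diameter (rim of the upper one at 44-57 mm), raised sealing face 40 mm in diameter with a 17 mm bore at 60 mm. Origin: centre of its underside on the bench; z up; axes within 6 degrees of the robot's.
- gasket: Flat black rubber ring lying on the bench: 64 mm outside, 34 mm inside, 6 mm thick, about 30 g. Origin: centre of its underside; z up. Belongs on the wide spool's sealing face (origin then 60 mm above the bench).
- blank: Blank flange, bare steel, lying flat: disc 100 mm in diameter, 12 mm thick, no bore; a round socket 27 mm in diameter stands in its middle from 12 to 46 mm (grip here), closed by a small brass plug reaching 49 mm. 0.5 to 0.8 kg. Origin: centre of its underside; z up. Belongs on the gasket (origin then 66 mm above the bench).
- check_valve: Wafer check valve: short steel drum 43 mm in diameter, 18 mm high, with a brass disc seen in its 19 mm throat and a rubber seal moulded on both faces, so it needs no gasket; about 0.15 kg, lying flat. Origin: centre of its underside; z up. Belongs on the narrow spool's sealing face (origin then 60 mm above the bench).
- neck_flange: Neck flange of bare steel, lying flat, neck up: disc 80 mm in diameter, 12 mm thick; on it a hub 36 mm in diameter at 12 mm, tapering to 21.4 mm at 27 mm, then a straight open neck 21.4 mm in diameter up to 50 mm (grip here). About 0.45 kg. Origin: centre of its underside; z up. Belongs on the check valve (origin then 78 mm above the bench).
- bolt_tub: Round open tub of grey plastic, 62 mm in diameter, 50 mm high, with steel bolts showing inside up to about its rim (none stands more than 5 mm above it); about 0.35 kg, standing upright. Origin: centre of its underside; z up.
- elbow: Bystander: dark iron pipe elbow, two arms 36 mm long along its x and y, 33 mm high, loose. Origin: on the bench under the bend.
- tee: Bystander: dark iron pipe tee, 68 mm long along its x, branch 34 mm along its y, 33 mm high, loose. Origin: on the bench under the middle.
- ball_valve: Bystander: brass ball valve, 54 mm long along its x, 27 mm wide, steel lever 38 mm above the bench reaching 49 mm along +x, loose. Origin: on the bench under the middle.

How it is judged:
By the outcome, as a careful person would: the job done as asked, in the order asked, and still so for the second after the job is handed in, with the robot touching nothing.
It also fails if it takes over 139 s, if anything falls off the work surface, if the arm or the gripper's body presses on something with over 40 N, if the wrist force passes 120 N, or if a joint passes its speed limit or range.

### The arm

A 6-joint arm with a two-finger parallel gripper is mounted at the origin on the work surface. World frame = base frame: x ahead of the robot, y to its left, z up, the work surface at z = 0. Lengths are in mm, angles in rad, forces in N, time in s.
With the tool pointing down it reaches from about 400 to 925 mm from the base axis. Payload 12.5 kg.
Tool frame: the origin (TCP) lies at the centre of the arm's flange, where the gripper is bolted on; the fingertips stand 190 mm ahead of it and the grasp point (between the pads) lies 171 mm ahead of it; z points along the fingers, y is the direction in which the jaws open and shut (so a half turn about z gives the same grasp; the last joint's range is limited). The gripper opens to 95 mm and grips with 3 to 60 N. Pads are 20 mm wide; open, the fingers measure 119 mm over their backs; the gripper's body (75 mm by 180 mm) begins 59 mm behind the grasp point.
Start: joints at [1.042, 0.491, 1.559, -0, 1.092, -0.106], TCP at [256.424, 569.975, 404.761] pointing down, gripper open.
Joint ranges: [-3.1, 3.1], [-0.84, 2.19], [0.05, 2.79], [-1.13, 4.28], [0.06, 2.93], [-2.69, 2.69]. Speed limits (rad/s): [2.22, 2.22, 2.79, 3.14, 3.14, 3.14].

### API

Orientations are given as [roll, pitch, yaw] about the fixed x, y, z axes, in that order (R = Rz(yaw) Ry(pitch) Rx(roll)).
In Python, from cell import env gives the robot as it stands.
- The arm moves only by the shell command python3 -m pendant 'ROWS'. ROWS is JSON, a list of rows, each an object of numbers: "x", "y", "z": the shift along the tool's x, y, z in units of 150 mm (1.0 is 150 mm); "rx", "ry", "rz": the turn, a rotation vector about the tool's x, y, z in units of 45 degrees (1.0 is 45 degrees); "jaw": the opening, from 0 (shut) to 1 (fully open). In form: [{"x": .., "y": .., "z": .., "rx": .., "ry": .., "rz": .., "jaw": ..}, ...]. A call has 1 to 10 rows; each row is the pose to reach, as a shift and turn from the pose commanded when the call began, along the tool's axes at that moment; what a row does not reach only later rows make up. A row lasts 1/8 s, in which the tool goes at most 62.5 mm and 10.7 degrees, less where a joint would pass 70% of its speed; a pose out of reach is approached as far as the arm can. A call with a number of a shift or a turn outside -1 to 1 is refused whole. A call with a gripper value outside its range is refused whole. The fingers move at their own pace and stop on an object; the grip force is fixed at half the most. Time passes only in rows, so rows that repeat a pose let the fingers close. It gives the time, the measured TCP pose, the force and the opening at its end, in the units of the state.
- env.state(): the state, without advancing time (a new reading comes with each control period).
- env.read_camera(name): name is "scene" or "top"; returns a dict with "img" (400x640x3 uint8, red, green, blue), "fx", "fy", "cx", "cy" (pixels), "rvec" (rotation vector, rad) and "tvec" (3), from world to camera coordinates, as OpenCV has them. Camera axes: x right, y down, z forward; pixel columns grow to the right and rows downward; lengths in mm; the calibration is good to about 2 mm. A picture is of the moment at which its call begins. There is no depth.
- env.job_done(): hands the job in, once; it reports no verdict.
The state is a dict: "t": time; "joints": joint angles; "qvel": joint speeds; "tau": joint torques, N m; "eef_pos": TCP position; "tcp_rot": TCP orientation; "ft_force": force on the tool from outside, world axes, zero at the start; "moment": the same for the moment, N m; "opening": opening from 0.0 (shut) to 1.0 (fully open).
Only numpy, scipy, OpenCV 4.12 (cv2) and the standard library are available. Lean on these libraries where they do the work, as an engineer would, in place of code of your own. Each camera call takes 0.05 s, during which the arm holds its last target.

## Working session

There is one attempt and no reset: what is moved stays moved. The work goes in short steps, Python scripts to look and compute and a shell command to move; the robot and the scene stay as the last step left them, time stands still between calls to the robot, and variables do not carry over. Pictures are saved under pics/ and viewed, and the job is handed in when it is done.

```bash
ls; mkdir -p pics; python3 - <<'E'
from cell import env
import cv2
print(env.state())
for n in ("scene","top"):
    c=env.read_camera(n); cv2.imwrite(f"pics/{n}0.png",c["img"][:,:,::-1])
    print({k:c[k] for k in c if k!="img"})
E
```

```text
pics
{'t': 0.0, 'joints': array([ 1.04238406e+00,  4.91533867e-01,  1.55946932e+00, -8.18769922e-06,
        1.09171957e+00, -1.05582254e-01]), 'qvel': array([ 0.00053328, -0.00060671,  0.00045247, -0.00104358,  0.00010213,
       -0.00087345]), 'tau': array([ 4.66196871e-04, -6.12649155e+01, -2.58168858e+01,  6.92818500e-02,
        4.83222515e-02, -1.61494731e-04]), 'eef_pos': array([256.41063844, 569.93067889, 404.17075335]), 'tcp_rot': array([-3.14046807e+00, -1.11876583e-04,  2.71876635e+00]), 'ft_force': array([-0.42817513, -0.43625554, -0.06471663]), 'moment': array([-0.0307556 ,  0.01874432, -0.05706123]), 'opening': 0.9984089179049067}
{'fx': 404.10325558881374, 'fy': 404.10325558881374, 'cx': 317.69213536836213, 'cy': 199.22644945055413, 'rvec': array([ 1.20285903,  2.53521215, -0.71347331]), 'tvec': array([ 375.50604244, -356.53016918, 1309.70084745])}
{'fx': 447.356620427359, 'fy': 447.356620427359, 'cx': 321.02315066236423, 'cy': 196.75116088987608, 'rvec': array([ 2.26820592, -1.90867325,  0.22211362]), 'tvec': array([-76.5356951 , 551.04070872, 929.86548514])}
```

View pics/scene0.png

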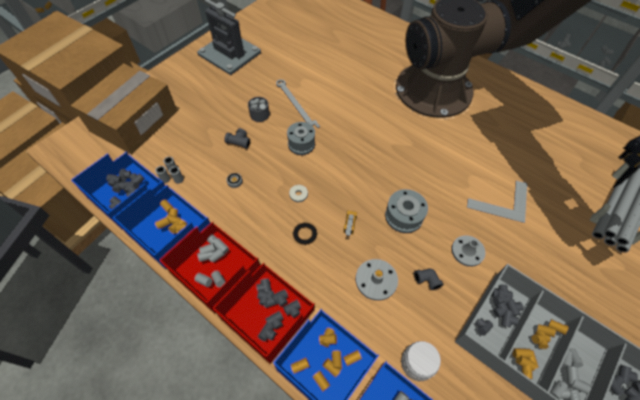

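View pics/top0.png

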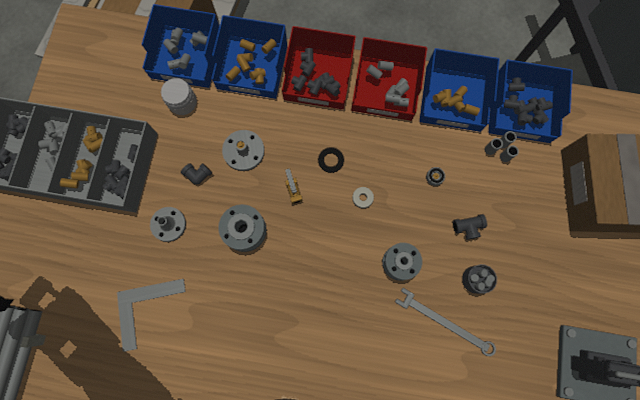

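```bash
cat > h.py <<'E'
import numpy as np, cv2
from cell import env
def back(c,u,v,z):
    R=cv2.Rodrigues(c["rvec"])[0]; t=c["tvec"]
    d=R.T@np.array([(u-c["cx"])/c["fx"],(v-c["cy"])/c["fy"],1]); o=-R.T@t
    return (o+d*(z-o[2])/d[2])[:2]
def proj(c,p):
    K=np.array([[c["fx"],0,c["cx"]],[0,c["fy"],c["cy"]],[0,0,1]])
    return cv2.projectPoints(np.array(p,float).reshape(-1,3),c["rvec"],c["tvec"],K,None)[0].reshape(-1,2)
def crop(c,x0,y0,w,h,s,name,circ=()):
    """circ: (x,y,z,r) world circles"""
    im=cv2.resize(c["img"][y0:y0+h,x0:x0+w,::-1],None,fx=s,fy=s,interpolation=cv2.INTER_CUBIC)
    for x,y,z,r in circ:
        a=np.linspace(0,2*np.pi,60)
        p=proj(c,np.c_[x+r*np.cos(a),y+r*np.sin(a),0*a+z])
        p=((p+.5-[x0,y0])*s-.5)
        cv2.polylines(im,[np.round(p*8).astype(int)],True,(0,255,255),1,cv2.LINE_AA,3)
    cv2.imwrite(name,im)
E
python3 - <<'E'
from h import *
t=env.read_camera("top"); s=env.read_camera("scene")
# rough pixel, z
o={"wide":((240,227),(407,206),60),"narrow":((403.5,261),(301,135),60),"gasket":((331,159),(305,233),6),"blank":((242.5,150),(376.5,279),12),
"check":((435.5,176),(234,180),18),"neck":((167.5,225),(468,250),12),"tub":((480,279),(259,104),50)}
cs=[]
for k,(a,b,z) in o.items():
    print(k,back(t,*a,z).round(1),back(s,*b,z).round(1))
crop(t,140,120,200,150,4,"pics/ta.png"); crop(t,320,130,200,150,4,"pics/tb.png")
E
```

```text
wide [459.3 182. ] [467.7 181.2]
narrow [ 447.1 -180.5] [ 460.1 -171. ]
gasket [664.3  12.9] [665.8  15. ]
blank [648.2 224.8] [654.1 225.7]
check [ 661.5 -236.1] [ 669.4 -232. ]
neck [441.4 356.5] [448.9 358. ]
tub [ 438.1 -350.2] [ 441.6 -350.1]
```

View pics/ta.png

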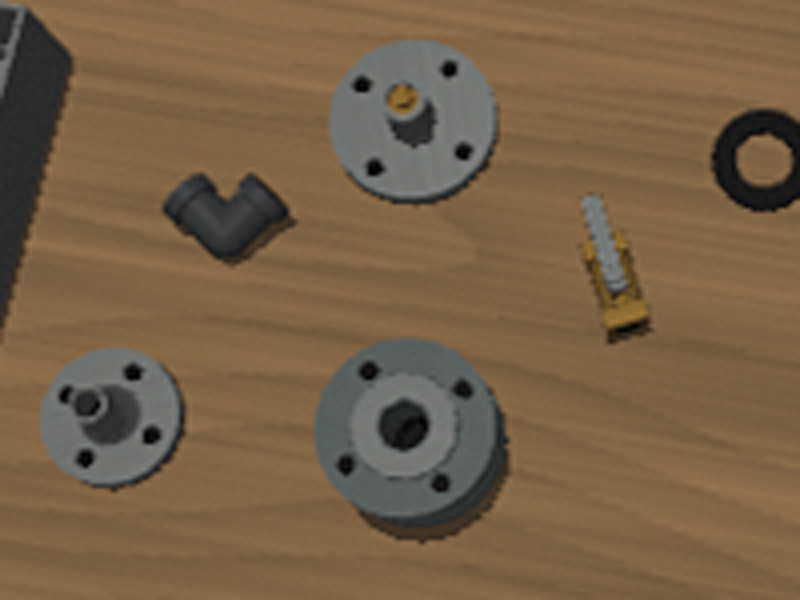

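View pics/tb.png

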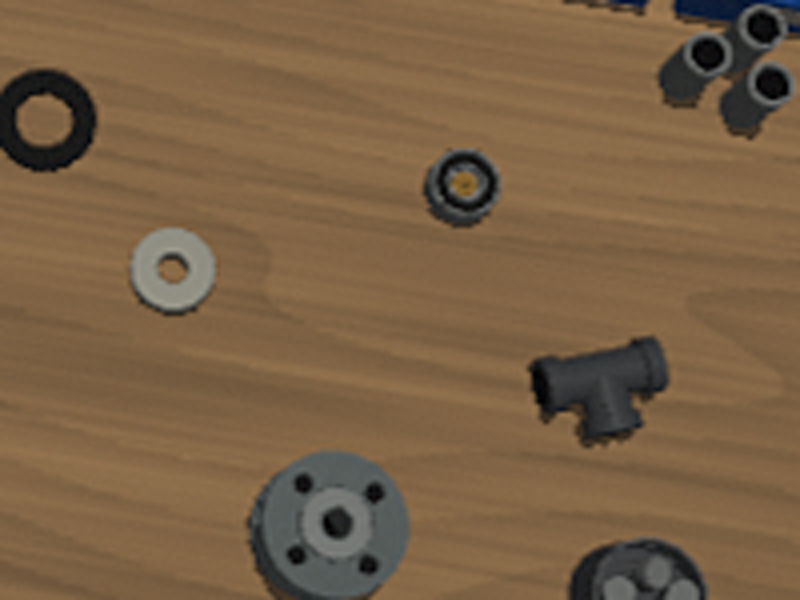

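```bash
python3 - <<'E'
from h import *
t=env.read_camera("top"); s=env.read_camera("scene")
f=lambda x0,y0,X,Y:(x0+(X+.5)/4-.5,y0+(Y+.5)/4-.5)
o={"wide":(f(140,120,404,426),60,30),"narrow":(f(320,130,338,522),60,20),"gasket":(f(320,130,45,119),6,32),"blank":(f(140,120,413,118),12,50),
"check":(f(320,130,464,182),18,21.5),"neck":(f(140,120,111,416),12,40)}
cs=[]
for k,(a,z,r) in o.items():
    p=back(t,*a,z); print(k,p.round(1)); cs.append((*p,z,r))
cs+=[(cs[0][0],cs[0][1],57,50),(cs[1][0],cs[1][1],57,40)]
cs.append((438.1,-350.2,50,31))
crop(t,140,120,200,150,4,"pics/ta1.png",cs); crop(t,320,130,200,150,4,"pics/tb1.png",cs)
crop(s,340,170,160,130,5,"pics/sa1.png",cs); crop(s,200,80,160,120,5,"pics/sb1.png",cs)
crop(s,220,160,160,120,5,"pics/sc1.png",cs)
E
```

```text
wide [461.4 181. ]
narrow [ 449.2 -181.6]
gasket [663.4  13.1]
blank [650.5 224.4]
check [ 663.7 -236.2]
neck [444.5 357.6]
```

View pics/ta1.png

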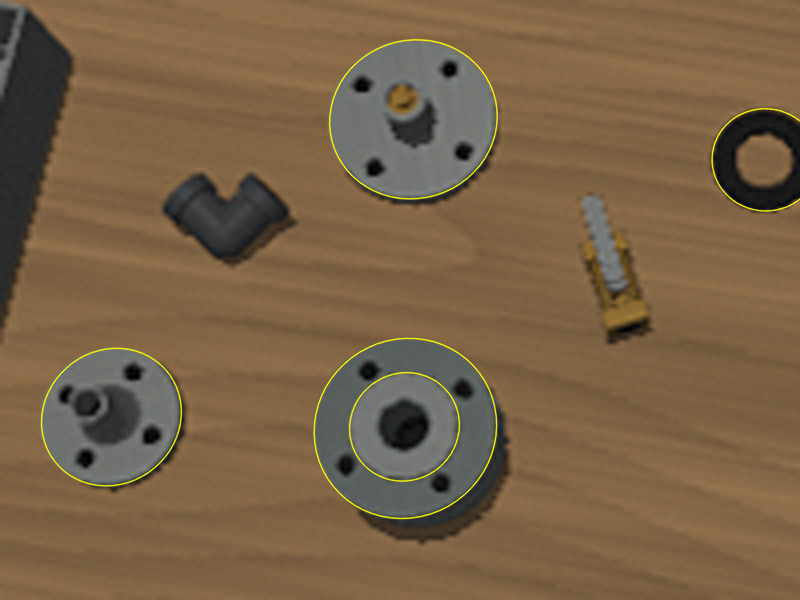

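View pics/tb1.png

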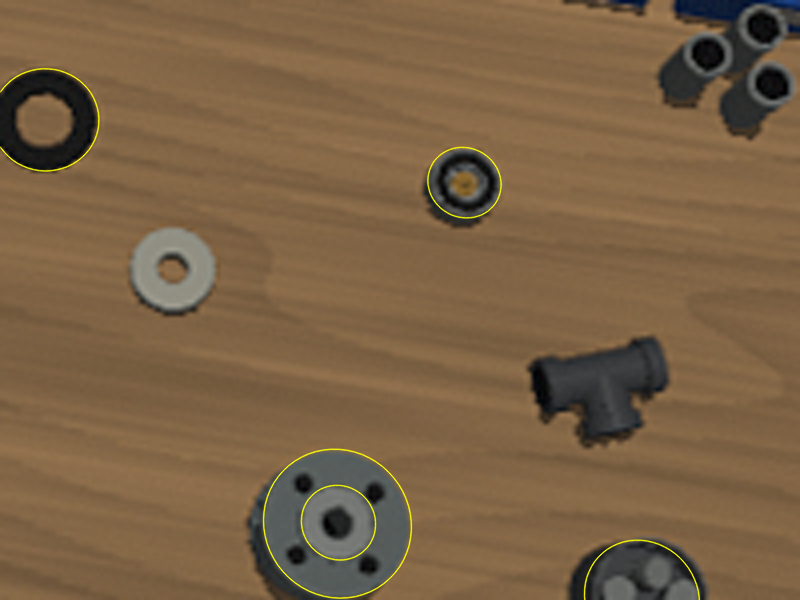

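View pics/sa1.png

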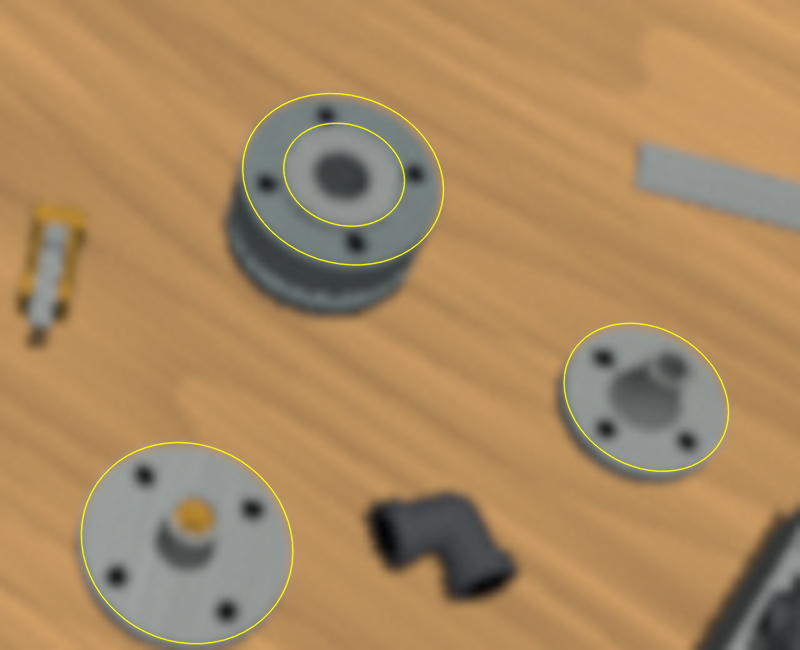

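View pics/sb1.png

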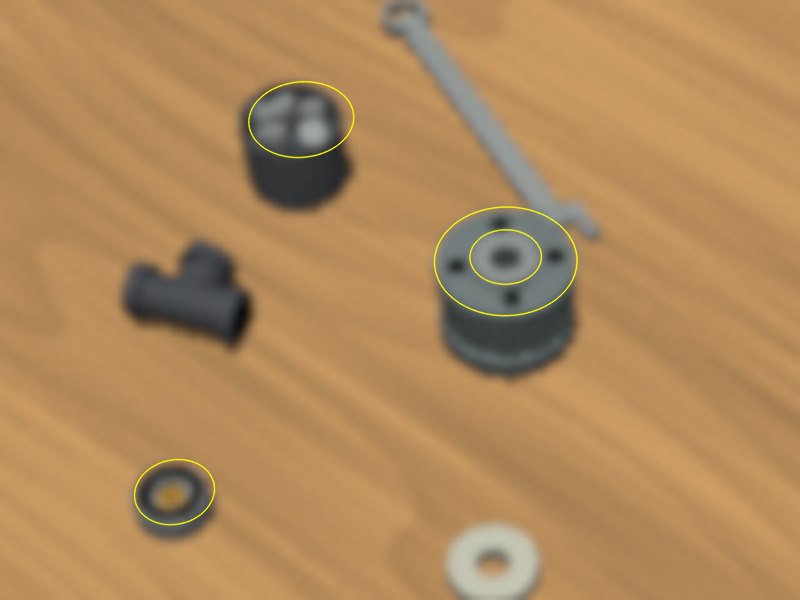

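```bash
cat >> h.py <<'E'
from scipy.spatial.transform import Rotation as Ro
def go(x,y,z,yaw=np.pi/2):
    "shift in tool axes (units) from the measured pose to TCP x,y,z"
    s=env.state(); R=Ro.from_euler("xyz",s["tcp_rot"]).as_matrix()
    d=R.T@(np.array([x,y,z])-s["eef_pos"])/150
    r=Ro.from_matrix(R.T@Ro.from_euler("xyz",[np.pi,0,yaw]).as_matrix()).as_rotvec()/np.deg2rad(45)
    print("t",round(s["t"],2),"eef",s["eef_pos"].round(1),"rot",s["tcp_rot"].round(3),"op",round(s["opening"],3),"F",s["ft_force"].round(1)); print("shift",d.round(3),"turn",r.round(3))
E
python3 - <<'E'
from h import *
go(663.4,13.1,300)
t=env.read_camera("top");s=env.read_camera("scene")
crop(t,440,240,80,75,8,"pics/tub.png",[(440,-352,50,31),(440,-352,0,31)])
crop(s,230,80,70,60,8,"pics/tubs.png",[(440,-352,50,31),(440,-352,0,31)])
E
```

```text
t 0.3 eef [256.4 570.  404.6] rot [-3.141 -0.     2.719] op 1.001 F [ 0.8 -0.1  0.2]
shift [-3.998 -2.272  0.698] turn [-0.     0.     1.462]
```

View pics/tub.png

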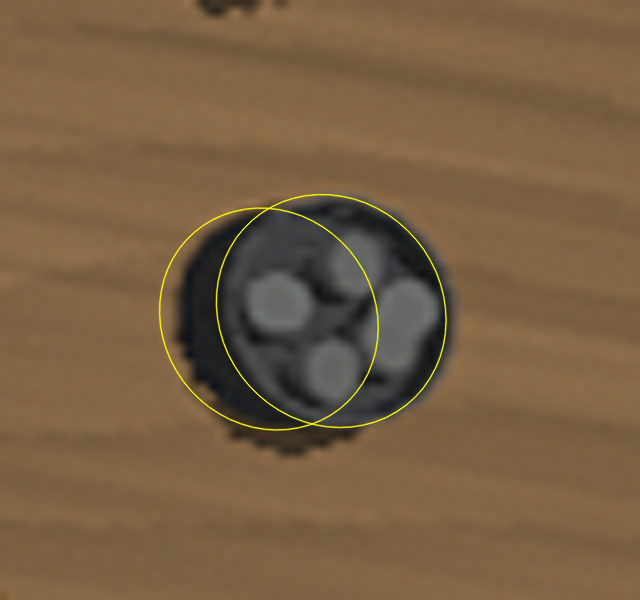

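View pics/tubs.png

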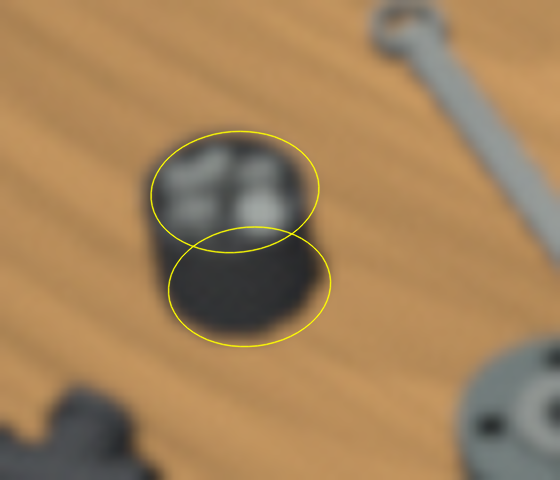

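View pics/sc1.png

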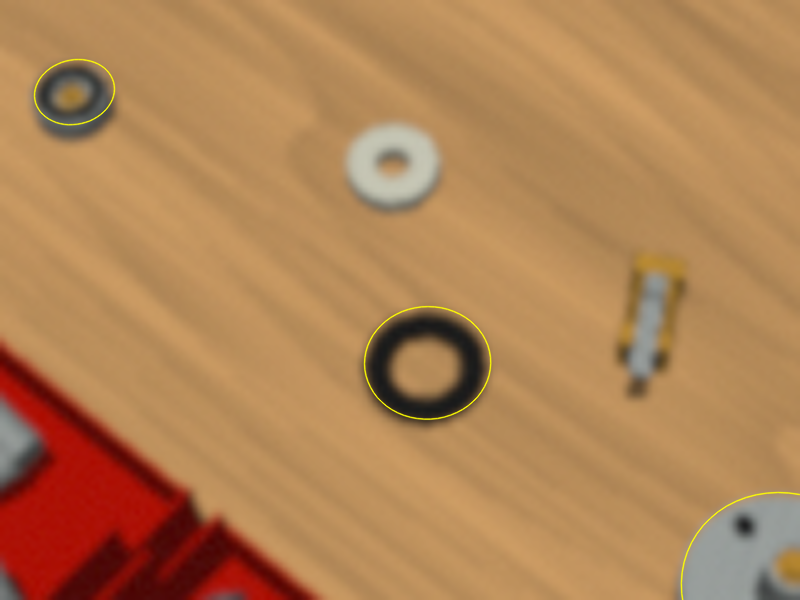

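```bash
python3 -m pendant '[{"x":-1,"y":-0.57,"rz":1},{"x":-1,"y":-0.57,"rz":1},{"x":-1,"y":-0.57,"rz":1},{"x":-1,"y":-0.57,"rz":1},{"x":-1,"y":-0.57,"rz":1}]'; python3 -c "
from h import *
go(663.4,13.1,300)"
```

```text
t 0.4 eef [256.4 570.  404.7] rot [-3.141 -0.     2.719] op 1.0 F [0.7 0.  0.5]
shift [-3.998 -2.272  0.698] turn [-0.     0.     1.462]invalid input
```

```bash
python3 -m pendant '[{"x":-1,"y":-0.57,"z":0,"rx":0,"ry":0,"rz":1,"jaw":1},{"x":-1,"y":-0.57,"z":0,"rx":0,"ry":0,"rz":1,"jaw":1},{"x":-1,"y":-0.57,"z":0,"rx":0,"ry":0,"rz":1,"jaw":1},{"x":-1,"y":-0.57,"z":0,"rx":0,"ry":0,"rz":1,"jaw":1},{"x":-1,"y":-0.57,"z":0,"rx":0,"ry":0,"rz":1,"jaw":1}]'; python3 -c "
from h import *
go(663.4,13.1,300)"
```

```text
t: 1.02
eef_pos: [358.5, 430.1, 404.9]
tcp_rot: [3.141, -0.0, 1.932]
ft_force: [0.2, 0.1, 0.4]
opening: 0.996
t 1.02 eef [358.5 430.1 404.9] rot [ 3.141 -0.     1.932] op 0.996 F [0.2 0.1 0.4]
shift [-3.319  0.919  0.699] turn [ 0.   -0.    0.46]
```

```bash
python3 -m pendant '[{"x":-1,"y":0.28,"z":0.2,"rx":0,"ry":0,"rz":0.46,"jaw":1},{"x":-1,"y":0.28,"z":0.2,"rx":0,"ry":0,"rz":0.46,"jaw":1},{"x":-1,"y":0.28,"z":0.2,"rx":0,"ry":0,"rz":0.46,"jaw":1}]'; python3 -c "
from h import *
go(663.4,13.1,300)"
```

```text
t: 1.4
eef_pos: [451.5, 303.7, 374.2]
tcp_rot: [-3.141, 0.0, 1.573]
ft_force: [0.5, 0.9, -0.3]
opening: 0.999
t 1.4 eef [451.5 303.7 374.2] rot [-3.141  0.     1.573] op 0.999 F [ 0.5  0.9 -0.3]
shift [-1.94   1.408  0.495] turn [-0.     0.     0.003]
```

```bash
python3 -m pendant '[{"x":-0.97,"y":0.7,"z":0.25,"rx":0,"ry":0,"rz":0,"jaw":1},{"x":-0.97,"y":0.7,"z":0.25,"rx":0,"ry":0,"rz":0,"jaw":1},{"x":-0.97,"y":0.7,"z":0.25,"rx":0,"ry":0,"rz":0,"jaw":1}]'
python3 -m pendant '[{"x":-0.97,"y":0.7,"z":0.25,"rx":0,"ry":0,"rz":0,"jaw":1},{"x":-0.97,"y":0.7,"z":0.25,"rx":0,"ry":0,"rz":0,"jaw":1},{"x":-0.97,"y":0.7,"z":0.25,"rx":0,"ry":0,"rz":0,"jaw":1},{"x":-0.97,"y":0.7,"z":0.25,"rx":0,"ry":0,"rz":0,"jaw":1}]'; python3 -c "
from h import *
go(663.4,13.1,192)"
```

```text
t: 1.78
eef_pos: [556.7, 158.7, 336.8]
tcp_rot: [3.141, -0.0, 1.577]
ft_force: [-0.6, 0.7, -0.5]
opening: 0.998
t: 2.28
eef_pos: [662.4, 11.9, 298.1]
tcp_rot: [-3.141, 0.0, 1.573]
ft_force: [-0.1, 0.3, 0.1]
opening: 0.999
t 2.27 eef [662.4  11.9 298.1] rot [-3.141  0.     1.573] op 0.999 F [-0.1  0.3  0.1]
shift [0.008 0.007 0.707] turn [-0.001  0.     0.002]
```

```bash
python3 -m pendant '[{"x":0.008,"y":0.007,"z":0.35,"rx":0,"ry":0,"rz":0,"jaw":1},{"x":0.008,"y":0.007,"z":0.55,"rx":0,"ry":0,"rz":0,"jaw":1},{"x":0.008,"y":0.007,"z":0.66,"rx":0,"ry":0,"rz":0,"jaw":1},{"x":0.008,"y":0.007,"z":0.7,"rx":0,"ry":0,"rz":0,"jaw":1},{"x":0.008,"y":0.007,"z":0.7,"rx":0,"ry":0,"rz":0,"jaw":1}]'; python3 - <<'E'
from h import *
go(663.4,13.1,192)
t=env.read_camera("top");crop(t,280,120,100,75,8,"pics/g1.png")
s=env.read_camera("scene");crop(s,250,180,100,75,8,"pics/g1s.png")
E
```

```text
t: 2.9
eef_pos: [662.2, 16.0, 195.4]
tcp_rot: [3.141, -0.0, 1.573]
ft_force: [0.8, 0.0, 1.0]
opening: 1.0
t 2.9 eef [662.2  16.  195.4] rot [ 3.141 -0.     1.573] op 1.0 F [0.8 0.  1. ]
shift [-0.019  0.008  0.023] turn [ 0.001 -0.     0.003]
```

View pics/g1.png

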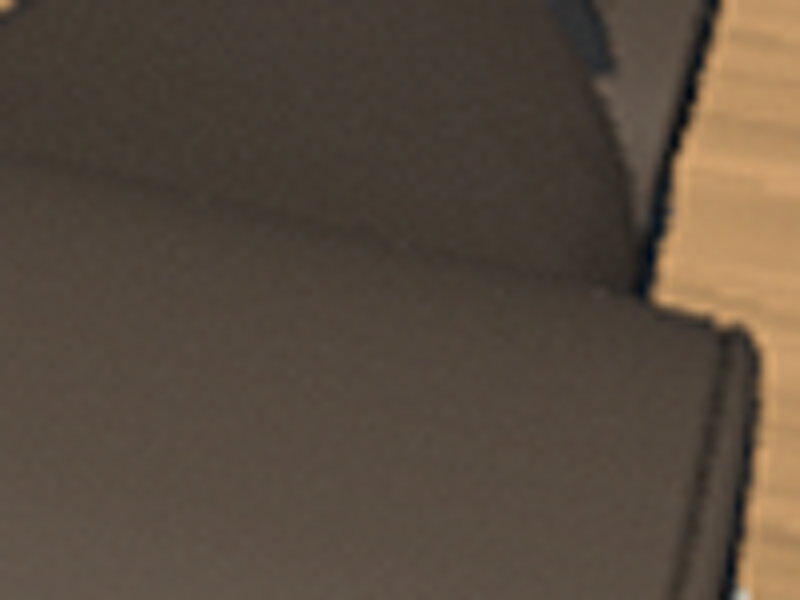

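View pics/g1s.png

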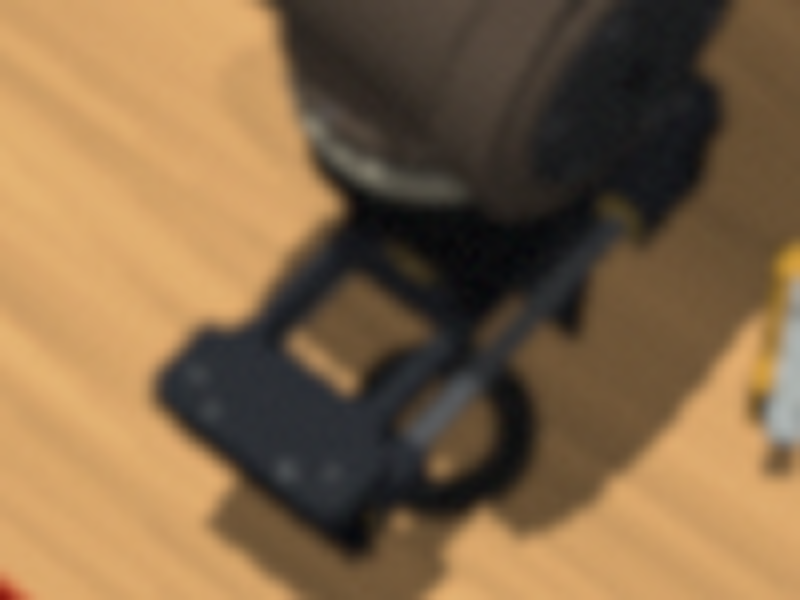

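```bash
python3 -m pendant '[{"x":-0.019,"y":0.008,"z":0.02,"rx":0,"ry":0,"rz":0.003,"jaw":1},{"x":-0.019,"y":0.008,"z":0.022,"rx":0,"ry":0,"rz":0,"jaw":0.8},{"x":-0.019,"y":0.008,"z":0.022,"rx":0,"ry":0,"rz":0,"jaw":0.5},{"x":-0.019,"y":0.008,"z":0.022,"rx":0,"ry":0,"rz":0,"jaw":0.5},{"x":-0.019,"y":0.008,"z":0.022,"rx":0,"ry":0,"rz":0,"jaw":0.5},{"x":-0.019,"y":0.008,"z":0.022,"rx":0,"ry":0,"rz":0,"jaw":0.5}]'
```

```text
t: 3.75
eef_pos: [663.3, 12.8, 191.5]
tcp_rot: [3.142, -0.0, 1.572]
ft_force: [-0.3, -0.5, -0.2]
opening: 0.655
```

```bash
python3 -m pendant '[{"x":0,"y":0,"z":-0.2,"rx":0,"ry":0,"rz":0,"jaw":0.4},{"x":0,"y":0,"z":-0.6,"rx":0,"ry":0,"rz":0,"jaw":0.4},{"x":0.2,"y":-0.2,"z":-0.8,"rx":0,"ry":0,"rz":0,"jaw":0.4},{"x":0.56,"y":-0.67,"z":-0.8,"rx":0,"ry":0,"rz":0,"jaw":0.4},{"x":0.8,"y":-0.9,"z":-0.8,"rx":0,"ry":0,"rz":0,"jaw":0.4},{"x":0.8,"y":-0.9,"z":-0.8,"rx":0,"ry":0,"rz":0,"jaw":0.4},{"x":0.8,"y":-0.9,"z":-0.8,"rx":0,"ry":0,"rz":0,"jaw":0.4}]'; python3 - <<'E'
from h import *
go(461.4,181,270)
s=env.read_camera("scene");crop(s,250,140,160,120,5,"pics/g2s.png")
E
```

```text
t: 4.62
eef_pos: [528.1, 133.0, 311.8]
tcp_rot: [3.141, -0.0, 1.573]
ft_force: [1.4, 0.1, -0.1]
opening: 0.651
t 4.62 eef [528.1 133.  311.8] rot [ 3.141 -0.     1.573] op 0.651 F [ 1.4  0.1 -0.1]
shift [ 0.321 -0.444  0.278] turn [ 0.001 -0.     0.003]
```

View pics/g2s.png

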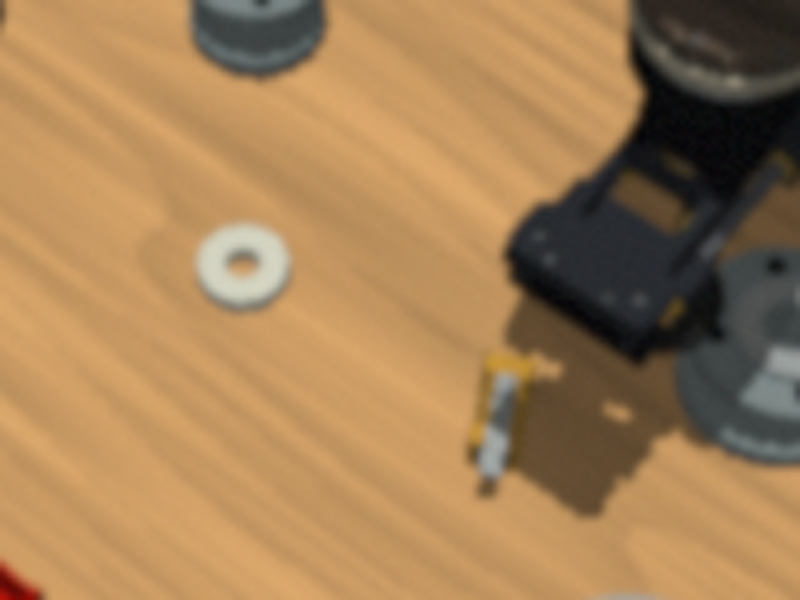

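```bash
python3 -m pendant '[{"x":0.321,"y":-0.444,"z":0,"rx":0,"ry":0,"rz":0.003,"jaw":0.4},{"x":0.321,"y":-0.444,"z":0.15,"rx":0,"ry":0,"rz":0.003,"jaw":0.4},{"x":0.321,"y":-0.444,"z":0.3,"rx":0,"ry":0,"rz":0.003,"jaw":0.4},{"x":0.321,"y":-0.444,"z":0.32,"rx":0,"ry":0,"rz":0.003,"jaw":0.4},{"x":0.321,"y":-0.444,"z":0.32,"rx":0,"ry":0,"rz":0.003,"jaw":0.4}]'; python3 - <<'E'
from h import *
go(461.4,181,252)
s=env.read_camera("scene");crop(s,330,140,160,120,5,"pics/g3s.png")
E
```

```text
t: 5.3
eef_pos: [462.4, 180.1, 263.5]
tcp_rot: [3.141, -0.0, 1.569]
ft_force: [-1.2, -0.5, -0.1]
opening: 0.657
t 5.3 eef [462.4 180.1 263.5] rot [ 3.141 -0.     1.569] op 0.657 F [-1.2 -0.5 -0.1]
shift [ 0.006 -0.007  0.077] turn [ 0.    -0.    -0.003]
```

View pics/g3s.png

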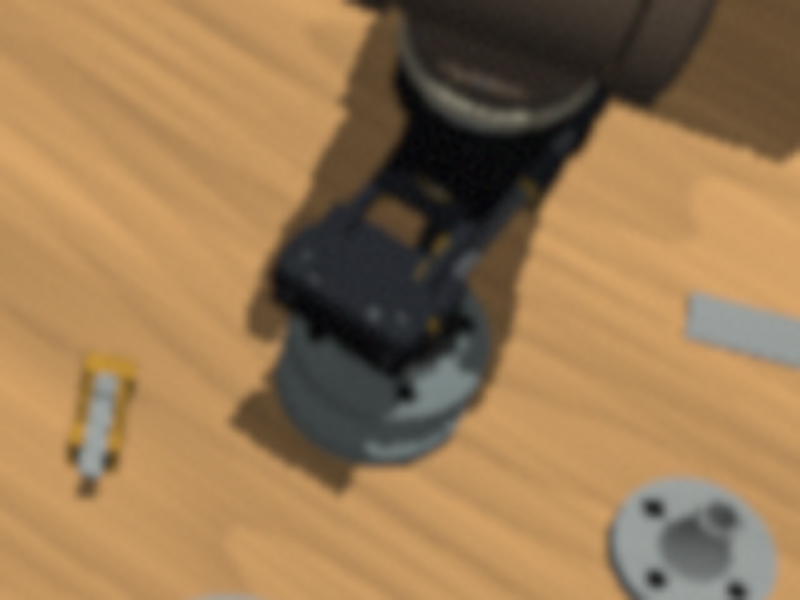

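```bash
python3 -m pendant '[{"x":0.006,"y":-0.007,"z":0.04,"rx":0,"ry":0,"rz":-0.003,"jaw":0.4},{"x":0.006,"y":-0.007,"z":0.065,"rx":0,"ry":0,"rz":-0.003,"jaw":0.4},{"x":0.006,"y":-0.007,"z":0.075,"rx":0,"ry":0,"rz":-0.003,"jaw":0.4},{"x":0.006,"y":-0.007,"z":0.077,"rx":0,"ry":0,"rz":-0.003,"jaw":0.4},{"x":0.006,"y":-0.007,"z":0.077,"rx":0,"ry":0,"rz":-0.003,"jaw":0.4},{"x":0.006,"y":-0.007,"z":0.077,"rx":0,"ry":0,"rz":-0.003,"jaw":0.4}]'
```

```text
t: 6.1
eef_pos: [460.4, 181.5, 252.0]
tcp_rot: [3.141, -0.0, 1.572]
ft_force: [0.1, 0.1, -0.4]
opening: 0.647
```

Not touching yet (x a millimetre short); correct, lower a little, then open.

```bash
python3 -m pendant '[{"x":-0.002,"y":0.006,"z":0.003,"rx":0,"ry":0,"rz":0,"jaw":0.4},{"x":-0.002,"y":0.006,"z":0.004,"rx":0,"ry":0,"rz":0,"jaw":0.4},{"x":-0.002,"y":0.006,"z":0.004,"rx":0,"ry":0,"rz":0,"jaw":0.4},{"x":-0.002,"y":0.006,"z":0.004,"rx":0,"ry":0,"rz":0,"jaw":0.4}]'
```

```text
t: 6.6
eef_pos: [461.4, 181.2, 251.4]
tcp_rot: [3.141, -0.0, 1.572]
ft_force: [0.8, -1.5, 3.2]
opening: 0.652
```

Touching (3 N). Release and rise, heading to the blank flange.

```bash
python3 -m pendant '[{"x":0,"y":0,"z":0,"rx":0,"ry":0,"rz":0,"jaw":0.75},{"x":0,"y":0,"z":0,"rx":0,"ry":0,"rz":0,"jaw":0.9},{"x":0,"y":0,"z":0,"rx":0,"ry":0,"rz":0,"jaw":0.9},{"x":0,"y":0,"z":-0.1,"rx":0,"ry":0,"rz":0,"jaw":0.9},{"x":0,"y":0,"z":-0.4,"rx":0,"ry":0,"rz":0,"jaw":0.9},{"x":0.1,"y":0.35,"z":-0.4,"rx":0,"ry":0,"rz":0,"jaw":0.7},{"x":0.2,"y":0.75,"z":-0.4,"rx":0,"ry":0,"rz":0,"jaw":0.6},{"x":0.28,"y":1,"z":-0.4,"rx":0,"ry":0,"rz":0,"jaw":0.6},{"x":0.28,"y":1,"z":-0.4,"rx":0,"ry":0,"rz":0,"jaw":0.6},{"x":0.28,"y":1,"z":-0.4,"rx":0,"ry":0,"rz":0,"jaw":0.6}]'; python3 - <<'E'
from h import *
go(650.5,224.4,270)
s=env.read_camera("scene");crop(s,330,140,160,120,5,"pics/g4s.png",[(461.4,181,66,32),(461.4,181,60,30)])
t=env.read_camera("top");crop(t,180,160,120,100,6,"pics/g4t.png",[(461.4,181,66,32)])
E
```

```text
t: 7.85
eef_pos: [610.5, 223.3, 311.6]
tcp_rot: [-3.141, 0.0, 1.572]
ft_force: [-0.6, -0.4, 0.2]
opening: 0.599
t 7.85 eef [610.5 223.3 311.6] rot [-3.141  0.     1.572] op 0.599 F [-0.6 -0.4  0.2]
shift [0.007 0.267 0.277] turn [-0.001  0.     0.002]
```

View pics/g4s.png

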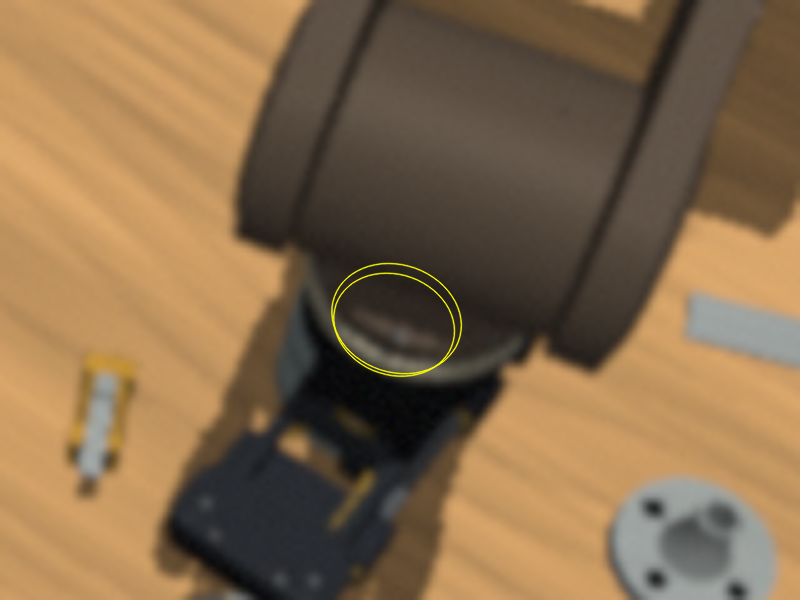

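View pics/g4t.png

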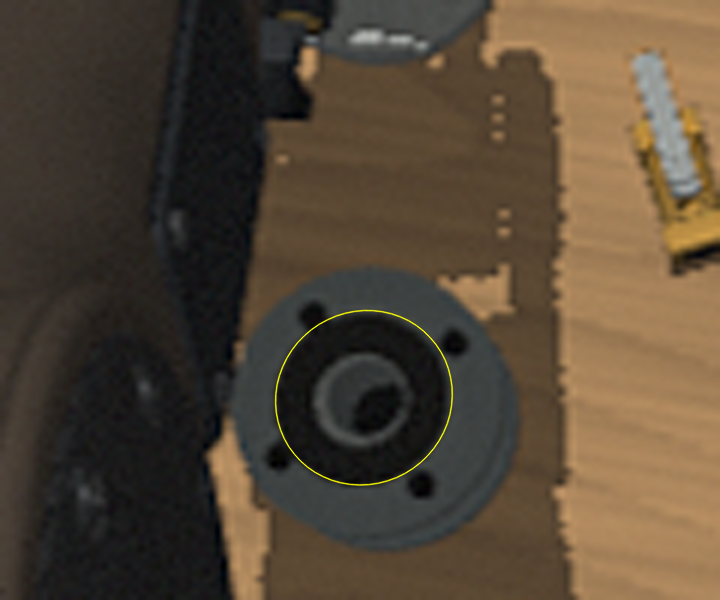

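```bash
python3 -m pendant '[{"x":0.007,"y":0.267,"z":0.1,"rx":0,"ry":0,"rz":0.002,"jaw":0.6},{"x":0.007,"y":0.267,"z":0.3,"rx":0,"ry":0,"rz":0.002,"jaw":0.6},{"x":0.007,"y":0.267,"z":0.38,"rx":0,"ry":0,"rz":0.002,"jaw":0.6},{"x":0.007,"y":0.267,"z":0.38,"rx":0,"ry":0,"rz":0.002,"jaw":0.6},{"x":0.007,"y":0.267,"z":0.38,"rx":0,"ry":0,"rz":0.002,"jaw":0.6}]'; python3 - <<'E'
from h import *
go(650.5,224.4,205.5)
s=env.read_camera("scene");crop(s,310,200,160,120,5,"pics/g5s.png",[(650.5,224.4,12,50)])
E
```

```text
t: 8.57
eef_pos: [651.2, 224.7, 255.6]
tcp_rot: [3.14, -0.0, 1.571]
ft_force: [0.4, 0.2, 0.2]
opening: 0.599
t 8.57 eef [651.2 224.7 255.6] rot [ 3.14  -0.     1.571] op 0.599 F [0.4 0.2 0.2]
shift [-0.002 -0.005  0.334] turn [ 0.002 -0.001 -0.   ]
```

View pics/g5s.png

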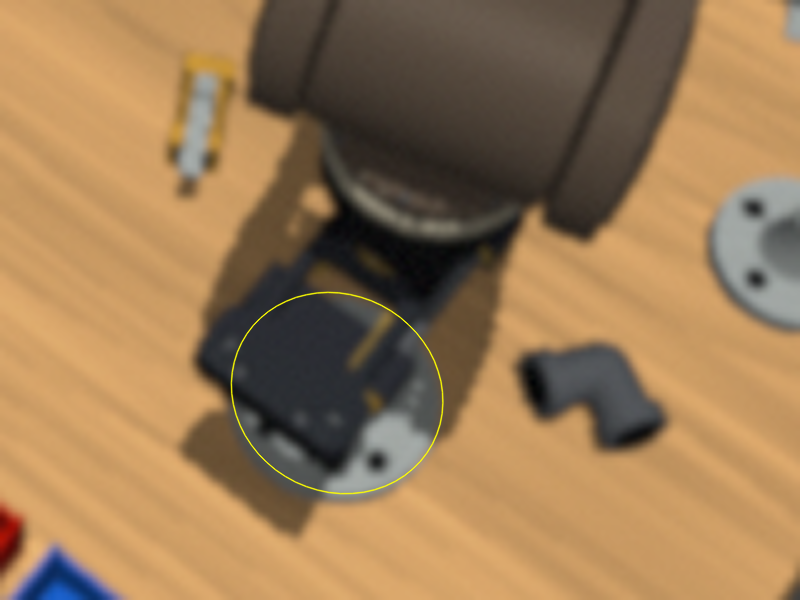

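```bash
python3 -m pendant '[{"x":-0.002,"y":-0.005,"z":0.15,"rx":0,"ry":0,"rz":0,"jaw":0.6},{"x":-0.002,"y":-0.005,"z":0.28,"rx":0,"ry":0,"rz":0,"jaw":0.6},{"x":-0.002,"y":-0.005,"z":0.33,"rx":0,"ry":0,"rz":0,"jaw":0.6},{"x":-0.002,"y":-0.005,"z":0.334,"rx":0,"ry":0,"rz":0,"jaw":0.5},{"x":-0.002,"y":-0.005,"z":0.334,"rx":0,"ry":0,"rz":0,"jaw":0.3},{"x":-0.002,"y":-0.005,"z":0.334,"rx":0,"ry":0,"rz":0,"jaw":0.1},{"x":-0.002,"y":-0.005,"z":0.334,"rx":0,"ry":0,"rz":0,"jaw":0},{"x":-0.002,"y":-0.005,"z":0.334,"rx":0,"ry":0,"rz":0,"jaw":0},{"x":-0.002,"y":-0.005,"z":0.334,"rx":0,"ry":0,"rz":0,"jaw":0},{"x":-0.002,"y":-0.005,"z":0.334,"rx":0,"ry":0,"rz":0,"jaw":0}]'
```

```text
t: 9.88
eef_pos: [650.7, 224.3, 204.7]
tcp_rot: [3.141, -0.0, 1.571]
ft_force: [0.2, -0.3, 6.6]
opening: 0.28
```

```bash
python3 -m pendant '[{"x":0,"y":0,"z":-0.05,"rx":0,"ry":0,"rz":0,"jaw":0},{"x":0,"y":0,"z":-0.2,"rx":0,"ry":0,"rz":0,"jaw":0},{"x":0,"y":0,"z":-0.45,"rx":0,"ry":0,"rz":0,"jaw":0},{"x":0,"y":0,"z":-0.7,"rx":0,"ry":0,"rz":0,"jaw":0},{"x":0,"y":-0.1,"z":-0.75,"rx":0,"ry":0,"rz":0,"jaw":0},{"x":-0.1,"y":-0.4,"z":-0.75,"rx":0,"ry":0,"rz":0,"jaw":0},{"x":-0.2,"y":-0.7,"z":-0.75,"rx":0,"ry":0,"rz":0,"jaw":0},{"x":-0.28,"y":-0.9,"z":-0.75,"rx":0,"ry":0,"rz":0,"jaw":0},{"x":-0.28,"y":-0.95,"z":-0.75,"rx":0,"ry":0,"rz":0,"jaw":0},{"x":-0.28,"y":-0.95,"z":-0.75,"rx":0,"ry":0,"rz":0,"jaw":0}]'; python3 - <<'E'
from h import *
go(461.4,181,285)
s=env.read_camera("scene");crop(s,310,140,160,120,5,"pics/g6s.png")
E
```

```text
t: 11.12
eef_pos: [507.5, 182.4, 316.1]
tcp_rot: [-3.141, 0.0, 1.571]
ft_force: [0.3, 0.3, -6.6]
opening: 0.277
t 11.12 eef [507.5 182.4 316.1] rot [-3.141  0.     1.571] op 0.277 F [ 0.3  0.3 -6.6]
shift [-0.01  -0.307  0.208] turn [-0.001  0.    -0.   ]
```

View pics/g6s.png

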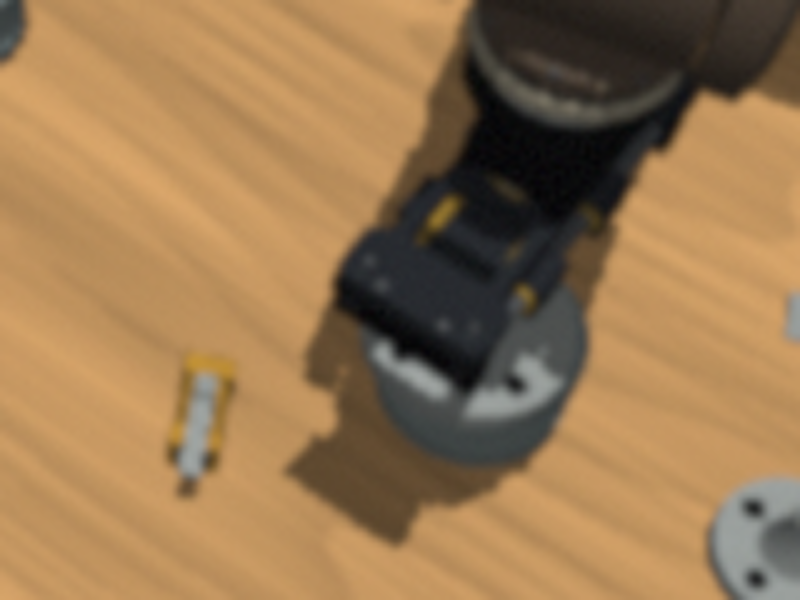

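```bash
python3 -m pendant '[{"x":-0.01,"y":-0.15,"z":0,"rx":0,"ry":0,"rz":0,"jaw":0},{"x":-0.01,"y":-0.28,"z":0,"rx":0,"ry":0,"rz":0,"jaw":0},{"x":-0.01,"y":-0.307,"z":0.1,"rx":0,"ry":0,"rz":0,"jaw":0},{"x":-0.01,"y":-0.307,"z":0.19,"rx":0,"ry":0,"rz":0,"jaw":0},{"x":-0.01,"y":-0.307,"z":0.208,"rx":0,"ry":0,"rz":0,"jaw":0},{"x":-0.01,"y":-0.307,"z":0.208,"rx":0,"ry":0,"rz":0,"jaw":0},{"x":-0.01,"y":-0.307,"z":0.208,"rx":0,"ry":0,"rz":0,"jaw":0}]'; python3 - <<'E'
from h import *
go(461.4,181,271.7)
s=env.read_camera("scene");crop(s,350,140,120,100,6,"pics/g7s.png",[(461.4,181,12+78,50)])
E
```

```text
t: 12.05
eef_pos: [462.3, 180.8, 285.7]
tcp_rot: [3.141, -0.0, 1.57]
ft_force: [0.1, -0.3, -6.2]
opening: 0.279
t 12.05 eef [462.3 180.8 285.7] rot [ 3.141 -0.     1.57 ] op 0.279 F [ 0.1 -0.3 -6.2]
shift [ 0.001 -0.006  0.094] turn [ 0.001 -0.    -0.   ]
```

View pics/g7s.png

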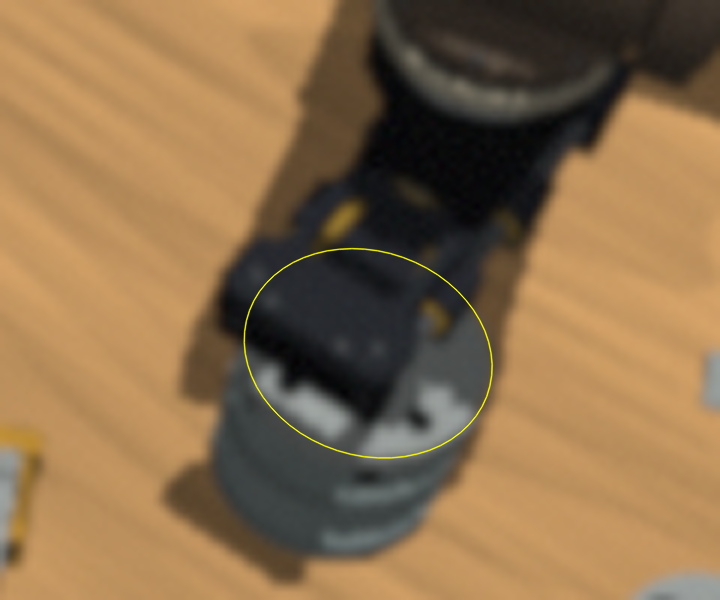

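```bash
python3 -m pendant '[{"x":0.001,"y":-0.005,"z":0.04,"rx":0,"ry":0,"rz":0,"jaw":0},{"x":0.001,"y":-0.005,"z":0.07,"rx":0,"ry":0,"rz":0,"jaw":0},{"x":0.001,"y":-0.005,"z":0.085,"rx":0,"ry":0,"rz":0,"jaw":0},{"x":0.001,"y":-0.005,"z":0.092,"rx":0,"ry":0,"rz":0,"jaw":0},{"x":0.001,"y":-0.005,"z":0.094,"rx":0,"ry":0,"rz":0,"jaw":0},{"x":0.001,"y":-0.005,"z":0.094,"rx":0,"ry":0,"rz":0,"jaw":0},{"x":0.001,"y":-0.005,"z":0.094,"rx":0,"ry":0,"rz":0,"jaw":0}]'
```

```text
t: 12.98
eef_pos: [461.2, 180.9, 271.5]
tcp_rot: [3.141, -0.0, 1.57]
ft_force: [0.1, 0.0, -7.2]
opening: 0.278
```

```bash
python3 -m pendant '[{"x":0.001,"y":0.001,"z":0.003,"rx":0,"ry":0,"rz":0,"jaw":0},{"x":0.001,"y":0.001,"z":0.006,"rx":0,"ry":0,"rz":0,"jaw":0},{"x":0.001,"y":0.001,"z":0.007,"rx":0,"ry":0,"rz":0,"jaw":0},{"x":0.001,"y":0.001,"z":0.007,"rx":0,"ry":0,"rz":0,"jaw":0}]'
```

```text
t: 13.48
eef_pos: [461.4, 181.1, 270.7]
tcp_rot: [3.141, -0.0, 1.571]
ft_force: [-2.2, 0.3, 3.7]
opening: 0.282
```

```bash
python3 -m pendant '[{"x":0,"y":0,"z":0,"rx":0,"ry":0,"rz":0,"jaw":0.35},{"x":0,"y":0,"z":0,"rx":0,"ry":0,"rz":0,"jaw":0.6},{"x":0,"y":0,"z":0,"rx":0,"ry":0,"rz":0,"jaw":0.6},{"x":0,"y":0,"z":-0.1,"rx":0,"ry":0,"rz":0,"jaw":0.6},{"x":0,"y":0,"z":-0.5,"rx":0,"ry":0,"rz":0,"jaw":0.6},{"x":-0.3,"y":0.2,"z":-0.5,"rx":0,"ry":0,"rz":0,"jaw":0.8},{"x":-0.65,"y":0.35,"z":-0.5,"rx":0,"ry":0,"rz":0,"jaw":0.8},{"x":-1,"y":0.5,"z":-0.5,"rx":0,"ry":0,"rz":0,"jaw":0.8},{"x":-1,"y":0.5,"z":-0.5,"rx":0,"ry":0,"rz":0,"jaw":0.8}]'
python3 -m pendant '[{"x":-1,"y":0.5,"z":0,"rx":0,"ry":0,"rz":0,"jaw":0.8},{"x":-1,"y":0.5,"z":0,"rx":0,"ry":0,"rz":0,"jaw":0.8},{"x":-1,"y":0.5,"z":0.2,"rx":0,"ry":0,"rz":0,"jaw":0.8},{"x":-1,"y":0.5,"z":0.2,"rx":0,"ry":0,"rz":0,"jaw":0.8}]'
python3 - <<'E'
from h import *
go(663.7,-236.5,230)
s=env.read_camera("scene");crop(s,340,130,120,100,6,"pics/g8s.png",[(461.4,181,78,50),(461.4,181,57,50)])
t=env.read_camera("top");crop(t,180,160,120,100,6,"pics/g8t.png",[(461.4,181,78,50)])
E
```

```text
t: 14.6
eef_pos: [537.3, 28.1, 346.2]
tcp_rot: [3.14, 0.0, 1.566]
ft_force: [-0.9, 1.0, -0.7]
opening: 0.799
t: 15.1
eef_pos: [611.6, -120.5, 313.8]
tcp_rot: [-3.139, -0.001, 1.568]
ft_force: [-0.0, 1.2, -0.2]
opening: 0.799
t 15.1 eef [ 611.6 -120.5  313.8] rot [-3.139e+00 -1.000e-03  1.568e+00] op 0.799 F [-0.   1.2 -0.2]
shift [-0.773  0.351  0.557] turn [-0.003 -0.001 -0.003]
```

View pics/g8s.png

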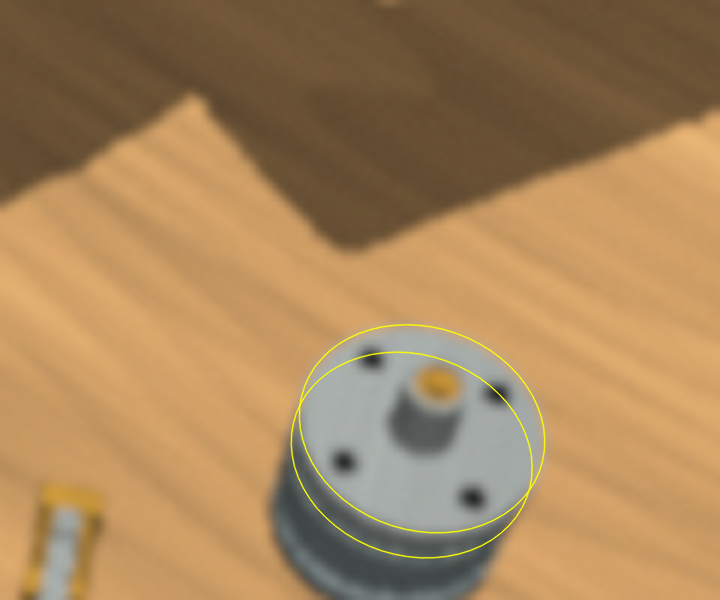

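View pics/g8t.png

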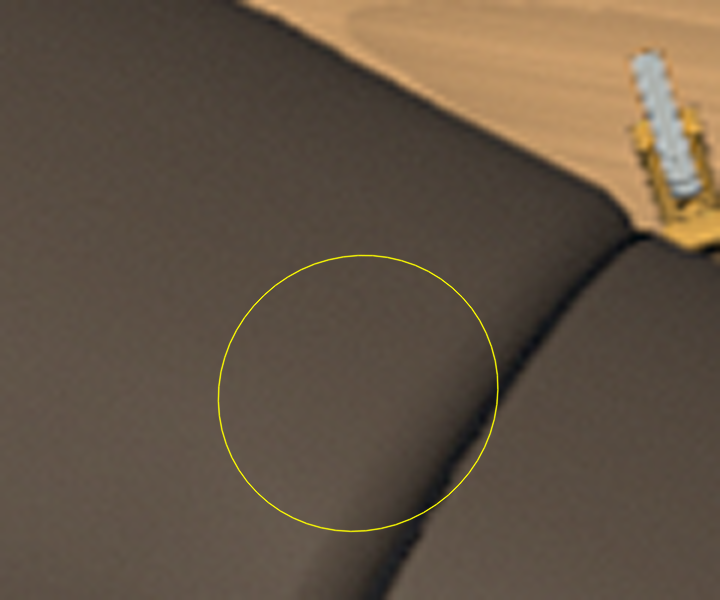

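Blank sits flat and its rim follows the expected circle (within ~1 mm). On to the check valve.

```bash
python3 -m pendant '[{"x":-0.4,"y":0.18,"z":0.1,"rx":0,"ry":0,"rz":0,"jaw":0.8},{"x":-0.773,"y":0.351,"z":0.3,"rx":0,"ry":0,"rz":0,"jaw":0.8},{"x":-0.773,"y":0.351,"z":0.45,"rx":0,"ry":0,"rz":0,"jaw":0.8},{"x":-0.773,"y":0.351,"z":0.5,"rx":0,"ry":0,"rz":0,"jaw":0.8},{"x":-0.773,"y":0.351,"z":0.5,"rx":0,"ry":0,"rz":0,"jaw":0.8},{"x":-0.773,"y":0.351,"z":0.5,"rx":0,"ry":0,"rz":0,"jaw":0.8}]'
python3 - <<'E'
from h import *
go(664.2,-236.7,192.5)
s=env.read_camera("scene");crop(s,190,140,100,80,7,"pics/g9s.png",[(664,-236.5,18,21.5)])
t=env.read_camera("top");crop(t,390,140,100,80,7,"pics/g9t.png",[(664,-236.5,18,21.5)])
E
```

```text
t: 15.95
eef_pos: [664.1, -233.7, 242.1]
tcp_rot: [3.14, 0.001, 1.572]
ft_force: [0.6, -0.3, 0.5]
opening: 0.802
t 15.95 eef [ 664.1 -233.7  242.1] rot [3.140e+00 1.000e-03 1.572e+00] op 0.802 F [ 0.6 -0.3  0.5]
shift [-0.02  -0.     0.331] turn [0.002 0.001 0.001]
```

View pics/g9s.png

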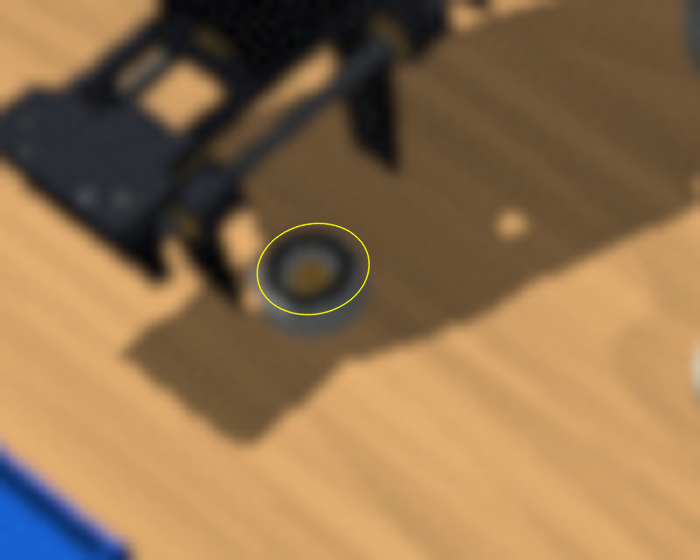

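View pics/g9t.png

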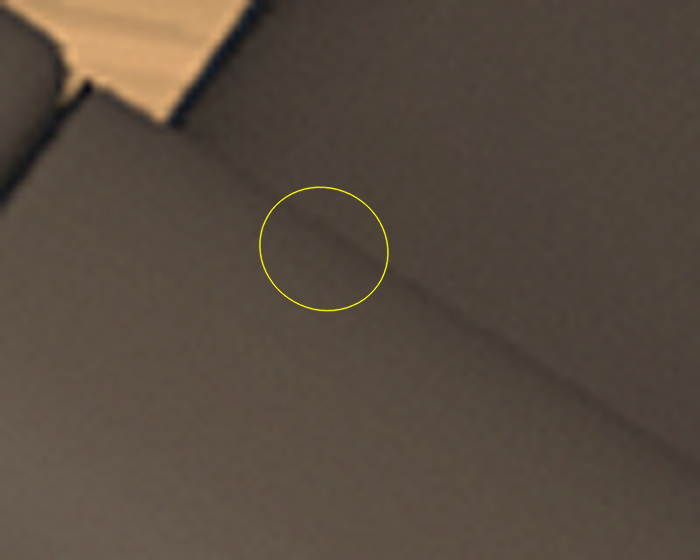

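```bash
python3 -m pendant '[{"x":-0.02,"y":0,"z":0.15,"rx":0,"ry":0,"rz":0,"jaw":0.7},{"x":-0.02,"y":0,"z":0.28,"rx":0,"ry":0,"rz":0,"jaw":0.7},{"x":-0.02,"y":0,"z":0.325,"rx":0,"ry":0,"rz":0,"jaw":0.7},{"x":-0.02,"y":0,"z":0.328,"rx":0,"ry":0,"rz":0,"jaw":0.55},{"x":-0.02,"y":0,"z":0.328,"rx":0,"ry":0,"rz":0,"jaw":0.3},{"x":-0.02,"y":0,"z":0.328,"rx":0,"ry":0,"rz":0,"jaw":0.2},{"x":-0.02,"y":0,"z":0.328,"rx":0,"ry":0,"rz":0,"jaw":0.2},{"x":-0.02,"y":0,"z":0.328,"rx":0,"ry":0,"rz":0,"jaw":0.2},{"x":-0.02,"y":0,"z":0.328,"rx":0,"ry":0,"rz":0,"jaw":0.2}]'
```

```text
t: 17.18
eef_pos: [663.8, -237.9, 191.0]
tcp_rot: [-3.141, -0.0, 1.571]
ft_force: [0.3, -1.2, -2.0]
opening: 0.445
```

```bash
python3 -m pendant '[{"x":0,"y":0,"z":-0.1,"rx":0,"ry":0,"rz":0,"jaw":0.2},{"x":0,"y":0,"z":-0.4,"rx":0,"ry":0,"rz":0,"jaw":0.2},{"x":0,"y":-0.1,"z":-0.7,"rx":0,"ry":0,"rz":0,"jaw":0.2},{"x":0.1,"y":-0.4,"z":-0.7,"rx":0,"ry":0,"rz":0,"jaw":0.2},{"x":0.25,"y":-0.7,"z":-0.7,"rx":0,"ry":0,"rz":0,"jaw":0.2},{"x":0.37,"y":-1,"z":-0.7,"rx":0,"ry":0,"rz":0,"jaw":0.2},{"x":0.37,"y":-1,"z":-0.7,"rx":0,"ry":0,"rz":0,"jaw":0.2},{"x":0.37,"y":-1,"z":-0.7,"rx":0,"ry":0,"rz":0,"jaw":0.2}]'
python3 - <<'E'
from h import *
go(449.2,-182.8,263)
s=env.read_camera("scene");crop(s,240,80,100,80,7,"pics/g10s.png")
E
```

```text
t: 18.18
eef_pos: [514.4, -182.6, 297.3]
tcp_rot: [3.139, 0.001, 1.571]
ft_force: [0.6, 0.9, -1.0]
opening: 0.447
t 18.18 eef [ 514.4 -182.6  297.3] rot [3.139e+00 1.000e-03 1.571e+00] op 0.447 F [ 0.6  0.9 -1. ]
shift [-0.001 -0.435  0.227] turn [ 0.003  0.001 -0.   ]
```

View pics/g10s.png

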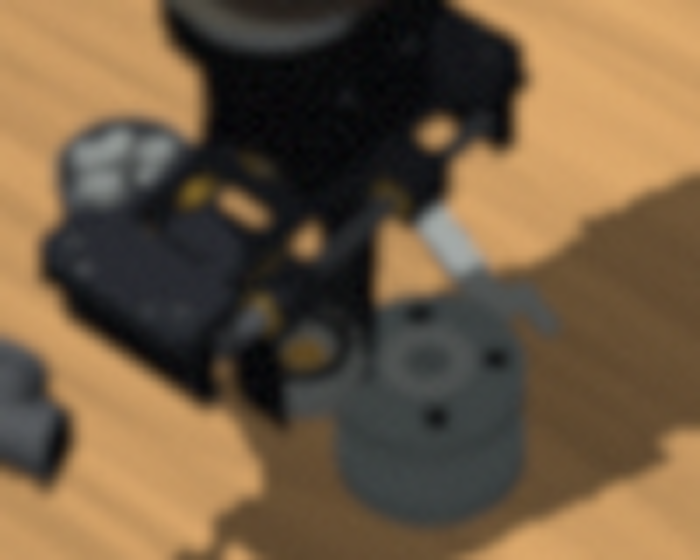

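```bash
python3 -m pendant '[{"x":-0.001,"y":-0.25,"z":0,"rx":0,"ry":0,"rz":0,"jaw":0.2},{"x":-0.001,"y":-0.43,"z":0.05,"rx":0,"ry":0,"rz":0,"jaw":0.2},{"x":-0.001,"y":-0.435,"z":0.18,"rx":0,"ry":0,"rz":0,"jaw":0.2},{"x":-0.001,"y":-0.435,"z":0.225,"rx":0,"ry":0,"rz":0,"jaw":0.2},{"x":-0.001,"y":-0.435,"z":0.225,"rx":0,"ry":0,"rz":0,"jaw":0.2},{"x":-0.001,"y":-0.435,"z":0.225,"rx":0,"ry":0,"rz":0,"jaw":0.2}]'
python3 - <<'E'
from h import *
go(449.2,-182.8,251.5)
b=env.state()["eef_pos"]
s=env.read_camera("scene");crop(s,250,80,100,80,7,"pics/g11s.png",[(b[0],b[1]+1.3,b[2]-191+18,21.5)])
E
```

```text
t: 18.98
eef_pos: [449.1, -182.6, 262.7]
tcp_rot: [3.141, 0.0, 1.571]
ft_force: [0.3, 0.2, -1.5]
opening: 0.448
t 18.98 eef [ 449.1 -182.6  262.7] rot [3.141 0.    1.571] op 0.448 F [ 0.3  0.2 -1.5]
shift [-0.001  0.     0.075] turn [ 0.001  0.    -0.   ]
```

View pics/g11s.png

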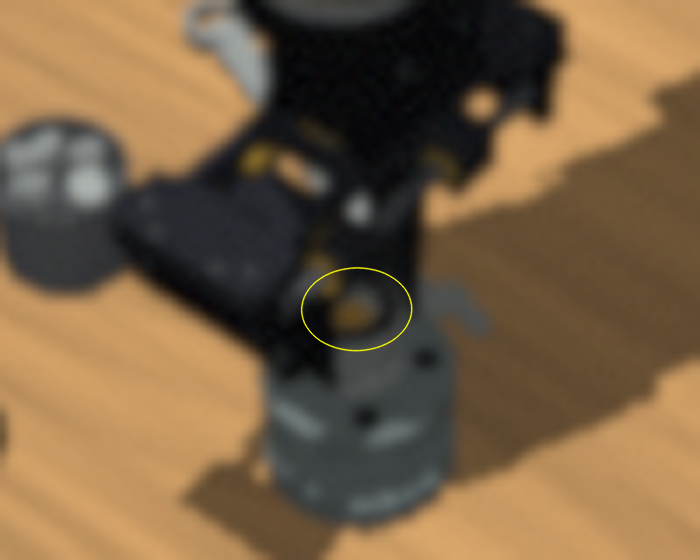

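```bash
python3 -m pendant '[{"x":-0.001,"y":0,"z":0.04,"rx":0,"ry":0,"rz":0,"jaw":0.2},{"x":-0.001,"y":0,"z":0.065,"rx":0,"ry":0,"rz":0,"jaw":0.2},{"x":-0.001,"y":0,"z":0.075,"rx":0,"ry":0,"rz":0,"jaw":0.2},{"x":-0.001,"y":0,"z":0.077,"rx":0,"ry":0,"rz":0,"jaw":0.2},{"x":-0.001,"y":0,"z":0.078,"rx":0,"ry":0,"rz":0,"jaw":0.2},{"x":-0.001,"y":0,"z":0.078,"rx":0,"ry":0,"rz":0,"jaw":0.2}]'
```

```text
t: 19.77
eef_pos: [448.7, -182.7, 250.7]
tcp_rot: [3.141, -0.0, 1.571]
ft_force: [0.6, 0.5, -1.7]
opening: 0.441
```

```bash
python3 -m pendant '[{"x":0,"y":0.003,"z":0.002,"rx":0,"ry":0,"rz":0,"jaw":0.2},{"x":0,"y":0.003,"z":0.005,"rx":0,"ry":0,"rz":0,"jaw":0.2},{"x":0,"y":0.003,"z":0.005,"rx":0,"ry":0,"rz":0,"jaw":0.2},{"x":0,"y":0.003,"z":0.005,"rx":0,"ry":0,"rz":0,"jaw":0.2}]'
```

```text
t: 20.27
eef_pos: [449.0, -182.6, 250.5]
tcp_rot: [3.141, 0.0, 1.571]
ft_force: [-2.6, 0.3, 8.5]
opening: 0.447
```

Contact (≈10 N). Release and move off toward the neck flange.

```bash
python3 -m pendant '[{"x":0,"y":0,"z":0,"rx":0,"ry":0,"rz":0,"jaw":0.5},{"x":0,"y":0,"z":0,"rx":0,"ry":0,"rz":0,"jaw":0.7},{"x":0,"y":0,"z":0,"rx":0,"ry":0,"rz":0,"jaw":0.7},{"x":0,"y":0,"z":-0.1,"rx":0,"ry":0,"rz":0,"jaw":0.7},{"x":0,"y":0,"z":-0.4,"rx":0,"ry":0,"rz":0,"jaw":0.6},{"x":0.2,"y":0.2,"z":-0.7,"rx":0,"ry":0,"rz":0,"jaw":0.6},{"x":0.5,"y":0.4,"z":-0.7,"rx":0,"ry":0,"rz":0,"jaw":0.6},{"x":1,"y":0.4,"z":-0.7,"rx":0,"ry":0,"rz":0,"jaw":0.6},{"x":1,"y":0.4,"z":-0.7,"rx":0,"ry":0,"rz":0,"jaw":0.6}]'
python3 -m pendant '[{"x":1,"y":0,"z":0,"rx":0,"ry":0,"rz":0,"jaw":0.6},{"x":1,"y":0,"z":0,"rx":0,"ry":0,"rz":0,"jaw":0.6},{"x":1,"y":0,"z":0,"rx":0,"ry":0,"rz":0,"jaw":0.6}]'
python3 - <<'E'
from h import *
go(444.5,357.6,260)
c=[(449.2,-181.6,78,21.5)]
s=env.read_camera("scene");crop(s,260,100,80,60,10,"pics/g12s.png",c)
t=env.read_camera("top");crop(t,360,225,80,60,10,"pics/g12t.png",c)
E
```

```text
t: 21.4
eef_pos: [508.9, -29.9, 354.9]
tcp_rot: [-3.141, -0.0, 1.574]
ft_force: [0.6, -0.9, 0.0]
opening: 0.6
t: 21.78
eef_pos: [509.0, 119.3, 354.9]
tcp_rot: [3.141, -0.0, 1.572]
ft_force: [0.1, -0.2, -0.5]
opening: 0.602
t 21.77 eef [509.  119.3 354.9] rot [ 3.141 -0.     1.572] op 0.602 F [ 0.1 -0.2 -0.5]
shift [ 1.589 -0.428  0.633] turn [ 0.    -0.     0.002]
```

View pics/g12s.png

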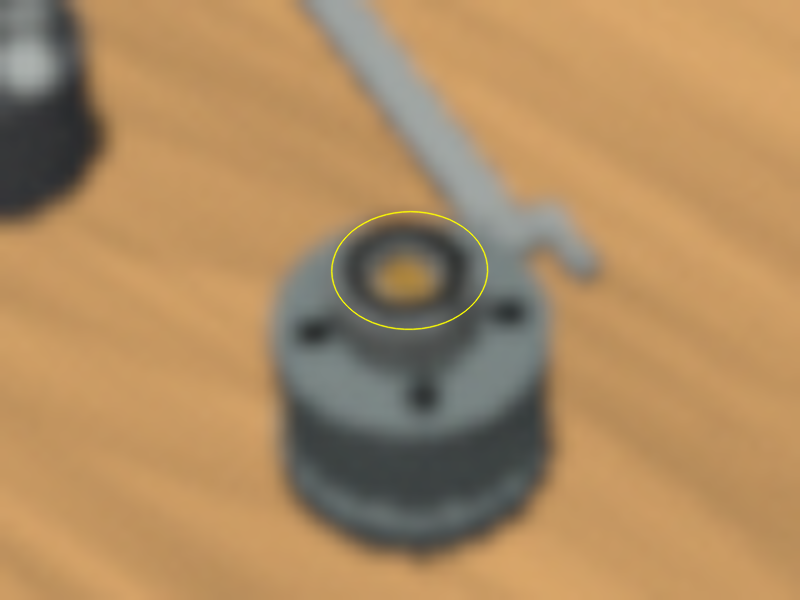

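View pics/g12t.png

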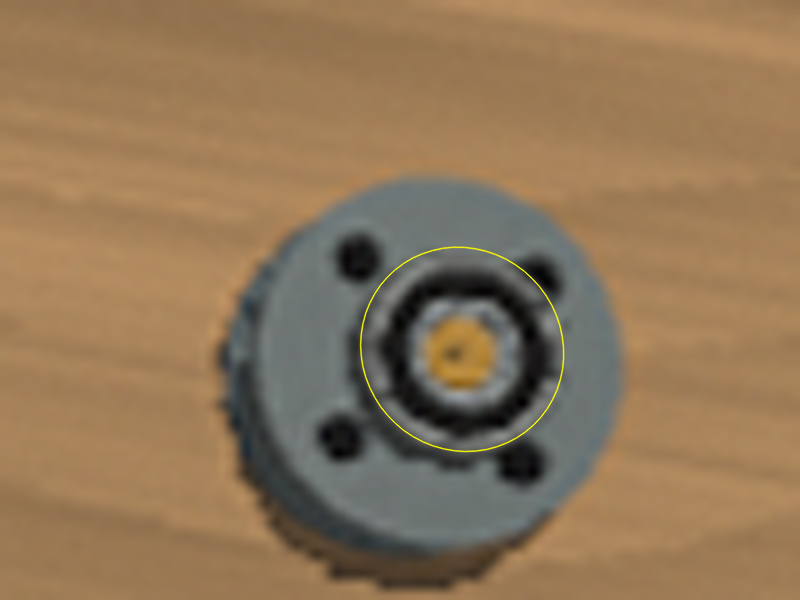

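```bash
python3 - <<'E'
from h import *
t=env.read_camera("top");s=env.read_camera("scene")
f=lambda x0,y0,X,Y:(x0+(X+.5)/10-.5,y0+(Y+.5)/10-.5)
h=[(358,257),(540,274),(341,437),(521,464)]
H=np.array([back(t,*f(360,225,*q),57) for q in h]);print(H.round(1),H.mean(0))
print("valve",back(t,*f(360,225,467,353),78), back(t,*f(360,225,461,353),66))
h=[(315,332),(423,396),(507,312)]
H=np.array([back(s,*f(260,100,*q),57) for q in h]);print(H.round(1),(H[0]+H[2])/2)
print("valve s",back(s,*f(260,100,405,272),78))
E
```

```text
[[ 467.4 -160.5]
 [ 470.5 -200. ]
 [ 428.4 -162.1]
 [ 429.3 -201.1]] [ 448.91605907 -180.93202663]
valve [ 448.42149239 -182.84001258] [ 449.61169336 -183.70047786]
[[ 469.6 -199.5]
 [ 468.1 -161.2]
 [ 429.7 -162.8]] [ 449.65293658 -181.16084365]
valve s [ 450.66204324 -181.88477277]
```

```bash
python3 -m pendant '[{"x":0.42,"y":-0.1,"z":0,"rx":0,"ry":0,"rz":0,"jaw":0.6},{"x":0.84,"y":-0.21,"z":0,"rx":0,"ry":0,"rz":0,"jaw":0.6},{"x":1,"y":-0.26,"z":0,"rx":0,"ry":0,"rz":0,"jaw":0.6}]'
python3 -m pendant '[{"x":0.4,"y":-0.1,"z":0,"rx":0,"ry":0,"rz":0,"jaw":0.6},{"x":0.59,"y":-0.168,"z":0.2,"rx":0,"ry":0,"rz":0,"jaw":0.6},{"x":0.59,"y":-0.168,"z":0.5,"rx":0,"ry":0,"rz":0,"jaw":0.6},{"x":0.59,"y":-0.168,"z":0.55,"rx":0,"ry":0,"rz":0,"jaw":0.6},{"x":0.59,"y":-0.168,"z":0.55,"rx":0,"ry":0,"rz":0,"jaw":0.6}]'
python3 - <<'E'
from h import *
go(444.5,357.6,219)
s=env.read_camera("scene");crop(s,420,190,100,80,7,"pics/g13s.png",[(444.5,357.6,12,40),(444.5,357.6,50,10.7)])
E
```

```text
t: 22.35
eef_pos: [470.1, 268.0, 354.9]
tcp_rot: [3.142, -0.0, 1.57]
ft_force: [0.4, 0.2, 0.1]
opening: 0.6
t: 22.98
eef_pos: [446.0, 354.9, 272.9]
tcp_rot: [-3.142, 0.0, 1.569]
ft_force: [0.1, 0.3, 0.3]
opening: 0.603
t 22.98 eef [446.  354.9 272.9] rot [-3.142  0.     1.569] op 0.603 F [0.1 0.3 0.3]
shift [ 0.018 -0.01   0.36 ] turn [-0.     0.    -0.002]
```

View pics/g13s.png

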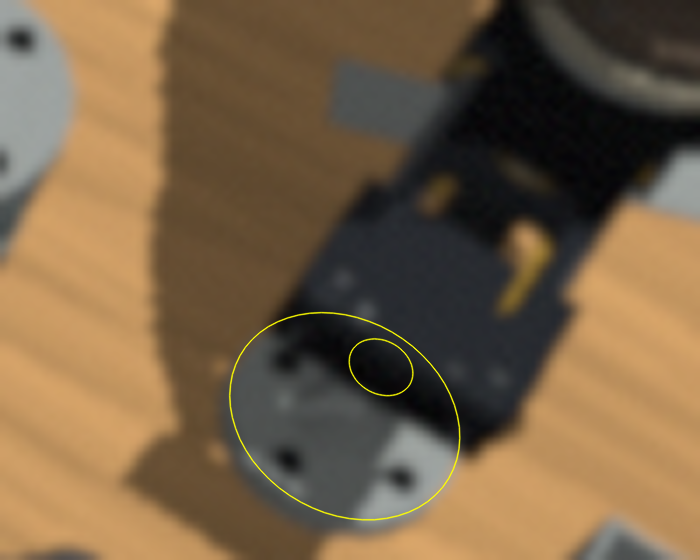

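```bash
python3 -m pendant '[{"x":0.018,"y":-0.01,"z":0.15,"rx":0,"ry":0,"rz":0,"jaw":0.5},{"x":0.018,"y":-0.01,"z":0.29,"rx":0,"ry":0,"rz":0,"jaw":0.5},{"x":0.018,"y":-0.01,"z":0.34,"rx":0,"ry":0,"rz":0,"jaw":0.5},{"x":0.018,"y":-0.01,"z":0.347,"rx":0,"ry":0,"rz":0,"jaw":0.4},{"x":0.018,"y":-0.01,"z":0.347,"rx":0,"ry":0,"rz":0,"jaw":0.2},{"x":0.018,"y":-0.01,"z":0.347,"rx":0,"ry":0,"rz":0,"jaw":0},{"x":0.018,"y":-0.01,"z":0.347,"rx":0,"ry":0,"rz":0,"jaw":0},{"x":0.018,"y":-0.01,"z":0.347,"rx":0,"ry":0,"rz":0,"jaw":0},{"x":0.018,"y":-0.01,"z":0.347,"rx":0,"ry":0,"rz":0,"jaw":0}]'
```

```text
t: 24.15
eef_pos: [443.9, 358.7, 221.2]
tcp_rot: [3.14, -0.001, 1.571]
ft_force: [1.3, -1.1, 6.1]
opening: 0.218
```

```bash
python3 -m pendant '[{"x":0,"y":0,"z":-0.05,"rx":0,"ry":0,"rz":0,"jaw":0},{"x":0,"y":0,"z":-0.25,"rx":0,"ry":0,"rz":0,"jaw":0},{"x":0,"y":0,"z":-0.55,"rx":0,"ry":0,"rz":0,"jaw":0},{"x":0,"y":0,"z":-0.85,"rx":0,"ry":0,"rz":0,"jaw":0},{"x":0,"y":0,"z":-1,"rx":0,"ry":0,"rz":0,"jaw":0},{"x":0,"y":0,"z":-1,"rx":0,"ry":0,"rz":0,"jaw":0},{"x":0,"y":0,"z":-1,"rx":0,"ry":0,"rz":0,"jaw":0}]'
python3 - <<'E'
from h import *
go(449.2,-180.6,340)
s=env.read_camera("scene");crop(s,380,130,160,120,5,"pics/g14s.png")
E
```

```text
t: 25.02
eef_pos: [443.2, 358.4, 369.1]
tcp_rot: [-3.14, 0.001, 1.571]
ft_force: [-0.2, 0.4, -5.2]
opening: 0.217
t 25.02 eef [443.2 358.4 369.1] rot [-3.140e+00  1.000e-03  1.571e+00] op 0.217 F [-0.2  0.4 -5.2]
shift [-3.593  0.041  0.198] turn [-0.002  0.001 -0.   ]
```

View pics/g14s.png

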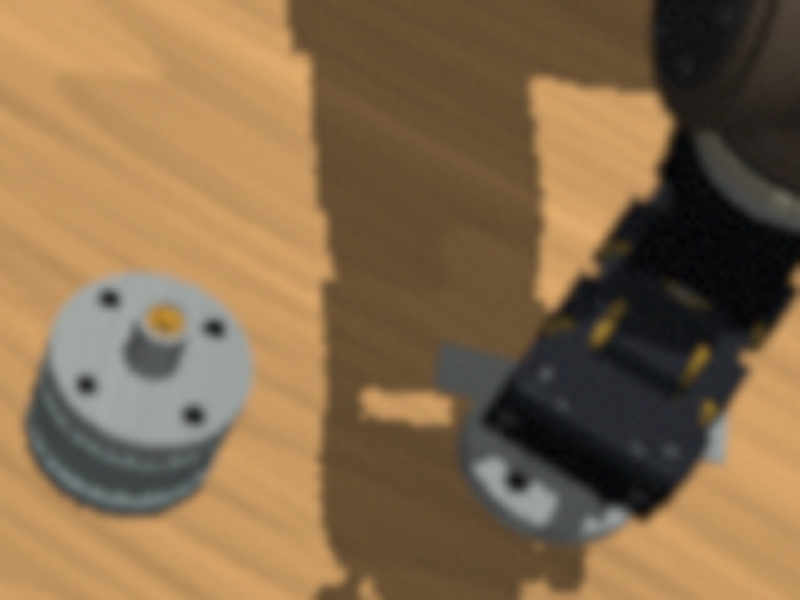

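```bash
python3 -m pendant '[{"x":-0.1,"y":0.15,"z":-0.05,"rx":0,"ry":0,"rz":0,"jaw":0},{"x":-0.35,"y":0.35,"z":-0.05,"rx":0,"ry":0,"rz":0,"jaw":0},{"x":-0.65,"y":0.5,"z":-0.05,"rx":0,"ry":0,"rz":0,"jaw":0},{"x":-0.95,"y":0.6,"z":-0.05,"rx":0,"ry":0,"rz":0,"jaw":0}]'
python3 -m pendant '[{"x":-0.35,"y":0,"z":0,"rx":0,"ry":0,"rz":0,"jaw":0},{"x":-0.7,"y":0,"z":0,"rx":0,"ry":0,"rz":0,"jaw":0},{"x":-1,"y":0,"z":0,"rx":0,"ry":0,"rz":0,"jaw":0}]'
python3 -m pendant '[{"x":-0.35,"y":0,"z":0,"rx":0,"ry":0,"rz":0,"jaw":0},{"x":-0.7,"y":-0.2,"z":0,"rx":0,"ry":0,"rz":0,"jaw":0},{"x":-0.9,"y":-0.3,"z":0,"rx":0,"ry":0,"rz":0,"jaw":0},{"x":-1,"y":-0.4,"z":0,"rx":0,"ry":0,"rz":0,"jaw":0},{"x":-1,"y":-0.4,"z":0,"rx":0,"ry":0,"rz":0,"jaw":0}]'
python3 - <<'E'
from h import *
go(449.2,-180.6,340)
E
```

```text
t: 25.58
eef_pos: [534.3, 214.6, 376.2]
tcp_rot: [-3.139, 0.001, 1.571]
ft_force: [0.1, -0.3, -5.4]
opening: 0.219
t: 25.95
eef_pos: [533.3, 64.1, 376.5]
tcp_rot: [-3.139, -0.0, 1.57]
ft_force: [0.5, -0.9, -4.9]
opening: 0.213
t: 26.58
eef_pos: [472.8, -84.8, 376.9]
tcp_rot: [-3.139, -0.001, 1.569]
ft_force: [0.3, 0.2, -4.2]
opening: 0.215
t 26.57 eef [472.8 -84.8 376.9] rot [-3.139e+00 -1.000e-03  1.569e+00] op 0.215 F [ 0.3  0.2 -4.2]
shift [-0.639 -0.155  0.246] turn [-0.003 -0.001 -0.003]
```

```bash
python3 -m pendant '[{"x":-0.3,"y":-0.08,"z":0.05,"rx":0,"ry":0,"rz":-0.003,"jaw":0},{"x":-0.55,"y":-0.15,"z":0.2,"rx":0,"ry":0,"rz":-0.003,"jaw":0},{"x":-0.639,"y":-0.158,"z":0.35,"rx":0,"ry":0,"rz":-0.003,"jaw":0},{"x":-0.639,"y":-0.158,"z":0.42,"rx":0,"ry":0,"rz":-0.003,"jaw":0},{"x":-0.639,"y":-0.158,"z":0.42,"rx":0,"ry":0,"rz":-0.003,"jaw":0},{"x":-0.639,"y":-0.158,"z":0.42,"rx":0,"ry":0,"rz":-0.003,"jaw":0},{"x":-0.639,"y":-0.158,"z":0.42,"rx":0,"ry":0,"rz":-0.003,"jaw":0}]'
python3 - <<'E'
from h import *
go(449.2,-180.6,300)
b=env.state()["eef_pos"]
c=[(b[0],b[1]-.7,b[2]-221.2+12,40)]
s=env.read_camera("scene");crop(s,250,70,100,80,7,"pics/g15s.png",c)
E
```

```text
t: 27.45
eef_pos: [450.0, -179.3, 315.5]
tcp_rot: [3.141, 0.0, 1.574]
ft_force: [-1.1, -0.1, -4.6]
opening: 0.217
t 27.45 eef [ 450.  -179.3  315.5] rot [3.141 0.    1.574] op 0.217 F [-1.1 -0.1 -4.6]
shift [-0.009 -0.005  0.103] turn [0.001 0.001 0.004]
```

View pics/g15s.png

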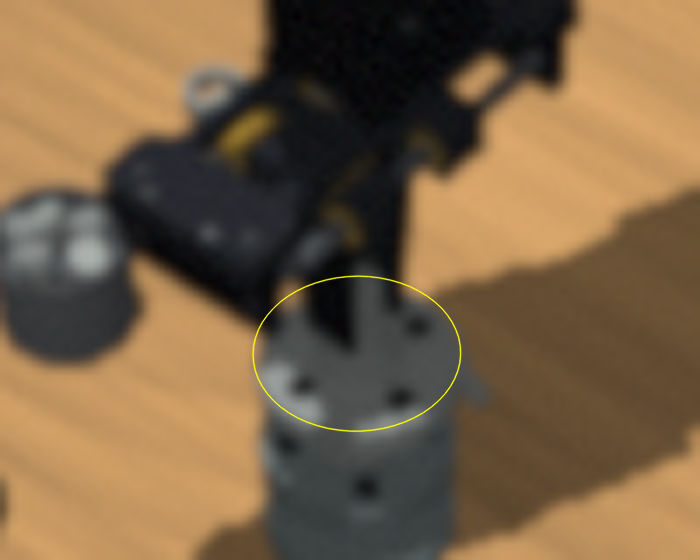

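```bash
python3 -m pendant '[{"x":-0.009,"y":-0.004,"z":0.05,"rx":0,"ry":0,"rz":0.003,"jaw":0},{"x":-0.009,"y":-0.004,"z":0.08,"rx":0,"ry":0,"rz":0.003,"jaw":0},{"x":-0.009,"y":-0.004,"z":0.097,"rx":0,"ry":0,"rz":0.003,"jaw":0},{"x":-0.009,"y":-0.004,"z":0.102,"rx":0,"ry":0,"rz":0.003,"jaw":0},{"x":-0.009,"y":-0.004,"z":0.102,"rx":0,"ry":0,"rz":0.003,"jaw":0},{"x":-0.009,"y":-0.004,"z":0.102,"rx":0,"ry":0,"rz":0.003,"jaw":0}]'
```

```text
t: 28.25
eef_pos: [449.1, -181.2, 299.8]
tcp_rot: [3.141, 0.0, 1.571]
ft_force: [-2.4, 1.0, 2.7]
opening: 0.219
```

```bash
python3 -m pendant '[{"x":0,"y":0,"z":0,"rx":0,"ry":0,"rz":0,"jaw":0.3},{"x":0,"y":0,"z":0,"rx":0,"ry":0,"rz":0,"jaw":0.5},{"x":0,"y":0,"z":0,"rx":0,"ry":0,"rz":0,"jaw":0.5},{"x":0,"y":0,"z":-0.1,"rx":0,"ry":0,"rz":0,"jaw":0.5},{"x":0,"y":0,"z":-0.4,"rx":0,"ry":0,"rz":0,"jaw":0.6},{"x":-0.3,"y":0,"z":-0.5,"rx":0,"ry":0,"rz":0,"jaw":0.9},{"x":-0.6,"y":0,"z":-0.5,"rx":0,"ry":0,"rz":0,"jaw":1},{"x":-1,"y":-0.06,"z":-0.5,"rx":0,"ry":0,"rz":0,"jaw":1},{"x":-1,"y":-0.06,"z":-0.5,"rx":0,"ry":0,"rz":0,"jaw":1},{"x":-1,"y":-0.06,"z":-0.5,"rx":0,"ry":0,"rz":0,"jaw":1}]'
python3 - <<'E'
from h import *
go(440,-354,275)
c=[(449.2,-181.2,90,40),(449.2,-181.2,57,40)]
s=env.read_camera("scene");crop(s,250,70,100,80,7,"pics/g16s.png",c)
t=env.read_camera("top");crop(t,360,220,80,60,10,"pics/g16t.png",c)
E
```

```text
t: 29.5
eef_pos: [439.9, -330.9, 374.3]
tcp_rot: [-3.141, -0.001, 1.57]
ft_force: [0.5, 0.5, -0.7]
opening: 0.991
t 29.5 eef [ 439.9 -330.9  374.3] rot [-3.141e+00 -1.000e-03  1.570e+00] op 0.991 F [ 0.5  0.5 -0.7]
shift [-0.154  0.001  0.662] turn [-0.001 -0.001 -0.001]
```

View pics/g16s.png

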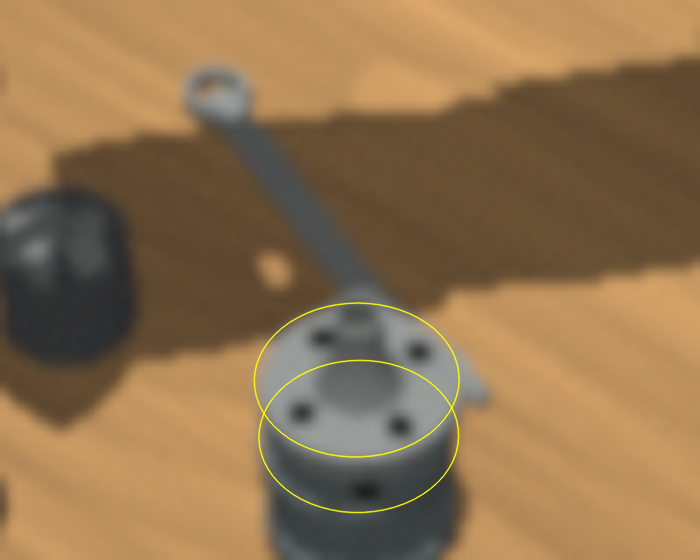

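View pics/g16t.png

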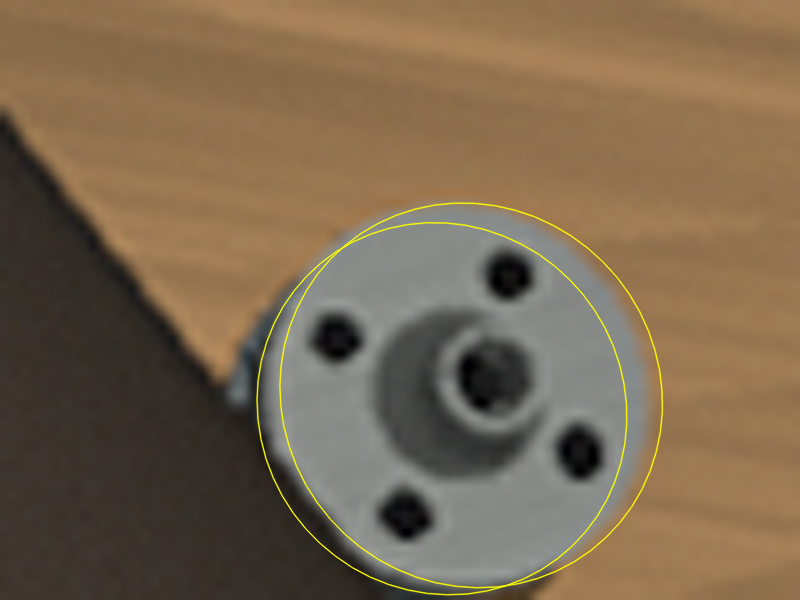

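```bash
python3 -m pendant '[{"x":-0.154,"y":0,"z":0.3,"rx":0,"ry":0,"rz":0,"jaw":1},{"x":-0.154,"y":0,"z":0.6,"rx":0,"ry":0,"rz":0,"jaw":1},{"x":-0.154,"y":0,"z":0.66,"rx":0,"ry":0,"rz":0,"jaw":1},{"x":-0.154,"y":0,"z":0.66,"rx":0,"ry":0,"rz":0,"jaw":1},{"x":-0.154,"y":0,"z":0.66,"rx":0,"ry":0,"rz":0,"jaw":1}]'
python3 - <<'E'
from h import *
go(440,-354,200)
c=[(440,-354,50,31)]
s=env.read_camera("scene");crop(s,210,60,100,80,7,"pics/g17s.png",c)
E
```

```text
t: 30.22
eef_pos: [440.5, -354.1, 277.2]
tcp_rot: [3.14, 0.002, 1.571]
ft_force: [-0.0, 0.5, 0.0]
opening: 0.998
t 30.23 eef [ 440.5 -354.1  277.2] rot [3.140e+00 2.000e-03 1.571e+00] op 0.998 F [-0.   0.5  0. ]
shift [ 0.001 -0.004  0.515] turn [0.002 0.002 0.   ]
```

View pics/g17s.png

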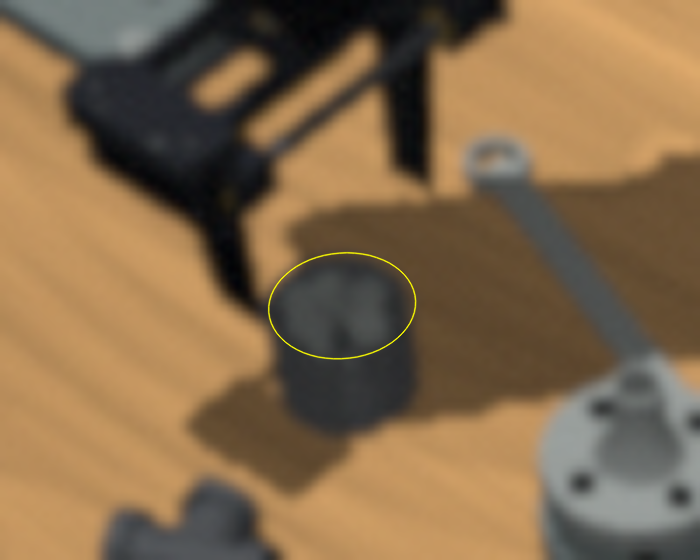

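Fingers straddle the tub (rim at ~(340,305)). Descend and grip.

```bash
python3 -m pendant '[{"x":0,"y":-0.002,"z":0.2,"rx":0,"ry":0,"rz":0,"jaw":1},{"x":0,"y":-0.002,"z":0.4,"rx":0,"ry":0,"rz":0,"jaw":1},{"x":0,"y":-0.002,"z":0.5,"rx":0,"ry":0,"rz":0,"jaw":1},{"x":0,"y":-0.002,"z":0.515,"rx":0,"ry":0,"rz":0,"jaw":0.8},{"x":0,"y":-0.002,"z":0.515,"rx":0,"ry":0,"rz":0,"jaw":0.6},{"x":0,"y":-0.002,"z":0.515,"rx":0,"ry":0,"rz":0,"jaw":0.4},{"x":0,"y":-0.002,"z":0.515,"rx":0,"ry":0,"rz":0,"jaw":0.4},{"x":0,"y":-0.002,"z":0.515,"rx":0,"ry":0,"rz":0,"jaw":0.4},{"x":0,"y":-0.002,"z":0.515,"rx":0,"ry":0,"rz":0,"jaw":0.4}]'
```

```text
t: 31.4
eef_pos: [439.9, -354.4, 199.0]
tcp_rot: [3.141, 0.001, 1.57]
ft_force: [0.8, 0.6, 5.6]
opening: 0.649
```

```bash
python3 -m pendant '[{"x":0,"y":0,"z":-0.05,"rx":0,"ry":0,"rz":0,"jaw":0.4},{"x":0,"y":0,"z":-0.25,"rx":0,"ry":0,"rz":0,"jaw":0.4},{"x":0,"y":0,"z":-0.6,"rx":0,"ry":0,"rz":0,"jaw":0.4},{"x":0,"y":0,"z":-0.9,"rx":0,"ry":0,"rz":0,"jaw":0.4},{"x":0,"y":0.1,"z":-1,"rx":0,"ry":0,"rz":0,"jaw":0.4},{"x":0.1,"y":0.4,"z":-1,"rx":0,"ry":0,"rz":0,"jaw":0.4},{"x":0.3,"y":0.7,"z":-1,"rx":0,"ry":0,"rz":0,"jaw":0.4},{"x":0.6,"y":0.8,"z":-1,"rx":0,"ry":0,"rz":0,"jaw":0.4},{"x":0.9,"y":0.8,"z":-1,"rx":0,"ry":0,"rz":0,"jaw":0.4},{"x":1,"y":0.8,"z":-1,"rx":0,"ry":0,"rz":0,"jaw":0.4}]'
python3 - <<'E'
from h import *
go(456,0,280)
s=env.read_camera("scene");crop(s,200,60,200,150,4,"pics/g18s.png")
E
```

```text
t: 32.65
eef_pos: [559.7, -202.0, 348.2]
tcp_rot: [-3.14, -0.001, 1.573]
ft_force: [0.1, -1.5, -4.8]
opening: 0.653
t 32.65 eef [ 559.7 -202.   348.2] rot [-3.140e+00 -1.000e-03  1.573e+00] op 0.653 F [ 0.1 -1.5 -4.8]
shift [ 1.347 -0.688  0.457] turn [-0.002 -0.001  0.002]
```

View pics/g18s.png

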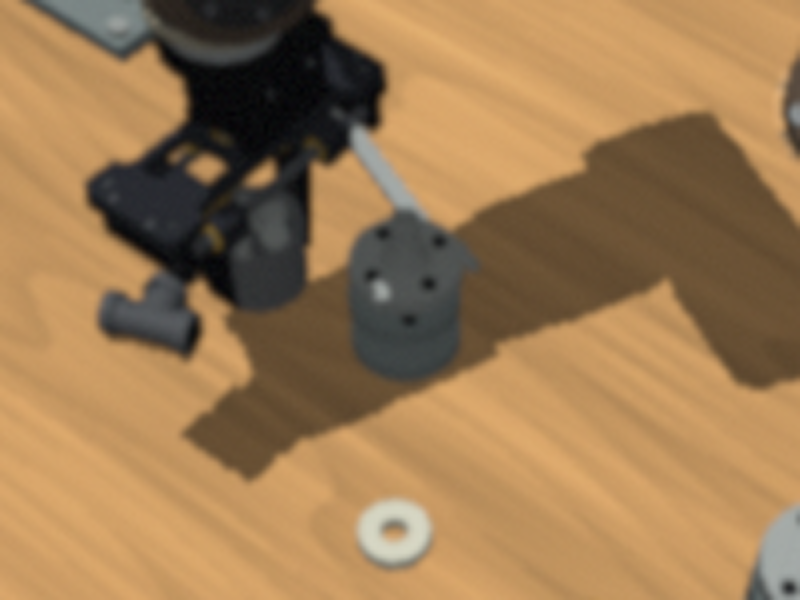

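```bash
python3 -m pendant '[{"x":0.3,"y":0,"z":0,"rx":0,"ry":0,"rz":0,"jaw":0.4},{"x":0.65,"y":-0.1,"z":0,"rx":0,"ry":0,"rz":0,"jaw":0.4},{"x":0.9,"y":-0.3,"z":0,"rx":0,"ry":0,"rz":0,"jaw":0.4},{"x":1,"y":-0.5,"z":0.1,"rx":0,"ry":0,"rz":0,"jaw":0.4},{"x":1,"y":-0.5,"z":0.1,"rx":0,"ry":0,"rz":0,"jaw":0.4}]'
python3 -m pendant '[{"x":0.2,"y":-0.1,"z":0.2,"rx":0,"ry":0,"rz":0,"jaw":0.4},{"x":0.35,"y":-0.19,"z":0.5,"rx":0,"ry":0,"rz":0,"jaw":0.4},{"x":0.35,"y":-0.19,"z":0.7,"rx":0,"ry":0,"rz":0,"jaw":0.4},{"x":0.35,"y":-0.19,"z":0.72,"rx":0,"ry":0,"rz":0,"jaw":0.4},{"x":0.35,"y":-0.19,"z":0.72,"rx":0,"ry":0,"rz":0,"jaw":0.4}]'
python3 - <<'E'
from h import *
go(456,0,199)
E
```

```text
t: 33.33
eef_pos: [483.4, -54.1, 333.0]
tcp_rot: [-3.139, -0.0, 1.571]
ft_force: [0.4, -1.0, -4.2]
opening: 0.651
t: 33.95
eef_pos: [457.3, -2.5, 225.9]
tcp_rot: [3.141, 0.0, 1.57]
ft_force: [0.4, -0.2, -3.9]
opening: 0.643
t 33.95 eef [457.3  -2.5 225.9] rot [3.141 0.    1.57 ] op 0.643 F [ 0.4 -0.2 -3.9]
shift [ 0.017 -0.009  0.18 ] turn [ 0.001  0.    -0.002]
```

```bash
python3 -m pendant '[{"x":0,"y":0,"z":0.1,"rx":0,"ry":0,"rz":0,"jaw":0.4},{"x":0,"y":0,"z":0.14,"rx":0,"ry":0,"rz":0,"jaw":0.4},{"x":0,"y":0,"z":0.16,"rx":0,"ry":0,"rz":0,"jaw":0.4},{"x":0,"y":0,"z":0.168,"rx":0,"ry":0,"rz":0,"jaw":0.4},{"x":0,"y":0,"z":0.172,"rx":0,"ry":0,"rz":0,"jaw":0.4},{"x":0,"y":0,"z":0.172,"rx":0,"ry":0,"rz":0,"jaw":0.4}]'
```

```text
t: 34.7
eef_pos: [456.4, -1.8, 199.7]
tcp_rot: [3.141, -0.0, 1.571]
ft_force: [0.3, -0.6, -4.0]
opening: 0.649
```

```bash
python3 -m pendant '[{"x":0,"y":0,"z":0.004,"rx":0,"ry":0,"rz":0,"jaw":0.4},{"x":0,"y":0,"z":0.007,"rx":0,"ry":0,"rz":0,"jaw":0.4},{"x":0,"y":0,"z":0.007,"rx":0,"ry":0,"rz":0,"jaw":0.4},{"x":0,"y":0,"z":0.007,"rx":0,"ry":0,"rz":0,"jaw":0.4}]'
```

```text
t: 35.2
eef_pos: [456.3, -1.7, 199.0]
tcp_rot: [3.141, 0.0, 1.571]
ft_force: [-2.1, 0.3, 5.5]
opening: 0.647
```

Down (matches pick-up height and force). Release, rise, and back away out of the cameras' way.

```bash
python3 -m pendant '[{"x":0,"y":0,"z":0,"rx":0,"ry":0,"rz":0,"jaw":0.7},{"x":0,"y":0,"z":0,"rx":0,"ry":0,"rz":0,"jaw":1},{"x":0,"y":0,"z":0,"rx":0,"ry":0,"rz":0,"jaw":1},{"x":0,"y":0,"z":0,"rx":0,"ry":0,"rz":0,"jaw":1},{"x":0,"y":0,"z":-0.15,"rx":0,"ry":0,"rz":0,"jaw":1},{"x":0,"y":0,"z":-0.5,"rx":0,"ry":0,"rz":0,"jaw":1},{"x":0,"y":0,"z":-0.9,"rx":0,"ry":0,"rz":0,"jaw":1},{"x":0,"y":0,"z":-1,"rx":0,"ry":0,"rz":0,"jaw":1},{"x":0,"y":0,"z":-1,"rx":0,"ry":0,"rz":0,"jaw":1}]'
python3 -m pendant '[{"x":1,"y":0.5,"z":-0.3,"rx":0,"ry":0,"rz":0,"jaw":1},{"x":1,"y":0.5,"z":-0.3,"rx":0,"ry":0,"rz":0,"jaw":1},{"x":1,"y":0.5,"z":-0.3,"rx":0,"ry":0,"rz":0,"jaw":1},{"x":1,"y":0.5,"z":-0.3,"rx":0,"ry":0,"rz":0,"jaw":1}]'
python3 -m pendant '[{"x":1,"y":0,"z":0,"rx":0,"ry":0,"rz":0,"jaw":1},{"x":1,"y":0,"z":0,"rx":0,"ry":0,"rz":0,"jaw":1},{"x":1,"y":0,"z":0,"rx":0,"ry":0,"rz":0,"jaw":1},{"x":1,"y":0,"z":0,"rx":0,"ry":0,"rz":0,"jaw":1}]'
python3 -m pendant '[{"x":1,"y":0,"z":0,"rx":0,"ry":0,"rz":0,"jaw":1},{"x":1,"y":0,"z":0,"rx":0,"ry":0,"rz":0,"jaw":1},{"x":1,"y":0,"z":0,"rx":0,"ry":0,"rz":0,"jaw":1},{"x":1,"y":0,"z":0,"rx":0,"ry":0,"rz":0,"jaw":1}]'
python3 - <<'E'
from h import *
c=[(456.3,-1.7,50,31),(449.2,-181.2,90,40),(461.4,181,78,50)]
s=env.read_camera("scene");crop(s,190,60,270,240,2.5,"pics/f_s.png",c);crop(s,0,0,640,400,1,"pics/f_s0.png")
t=env.read_camera("top");crop(t,180,150,260,150,3,"pics/f_t.png",c);crop(t,0,0,640,400,1,"pics/f_t0.png")
E
```

```text
t: 36.33
eef_pos: [456.2, -1.7, 349.4]
tcp_rot: [3.139, 0.0, 1.571]
ft_force: [-0.2, -0.3, -0.5]
opening: 1.003
t: 36.83
eef_pos: [532.2, 150.5, 392.2]
tcp_rot: [-3.141, -0.0, 1.574]
ft_force: [-0.6, -0.6, -0.0]
opening: 1.0
t: 37.33
eef_pos: [531.1, 298.8, 391.5]
tcp_rot: [-3.139, 0.001, 1.572]
ft_force: [-0.8, -1.0, 0.6]
opening: 0.999
t: 37.83
eef_pos: [531.7, 448.0, 391.9]
tcp_rot: [-3.14, 0.001, 1.571]
ft_force: [-0.1, -0.7, -1.0]
opening: 0.998
```

View pics/f_s.png

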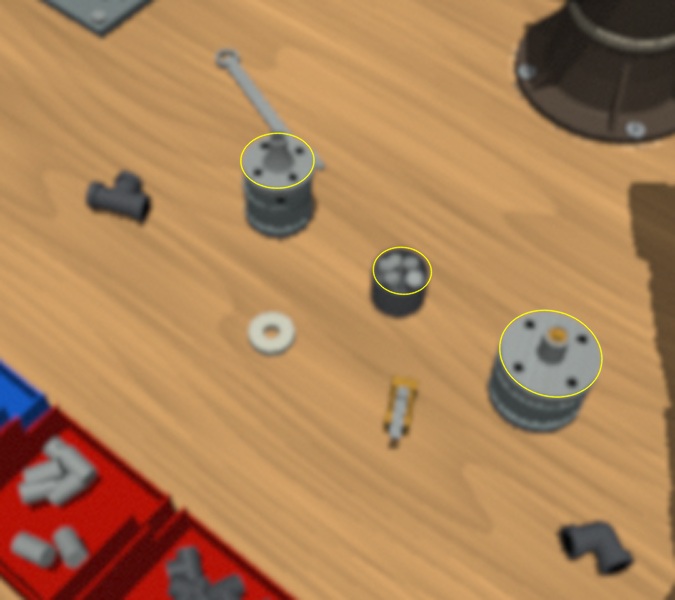

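View pics/f_t.png

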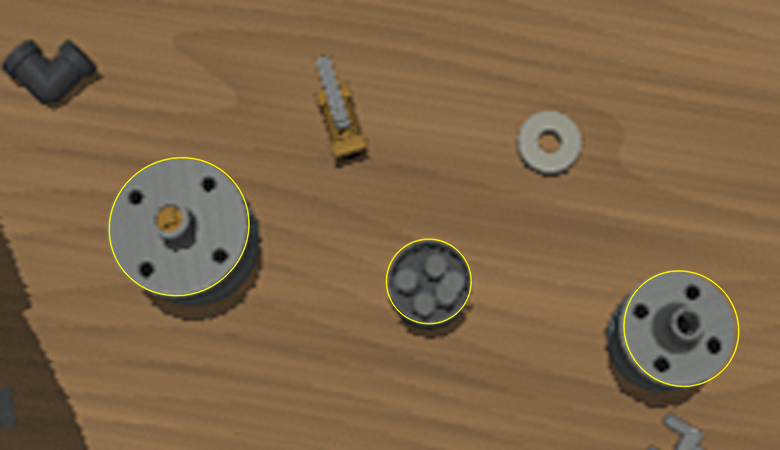

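View pics/f_t0.png

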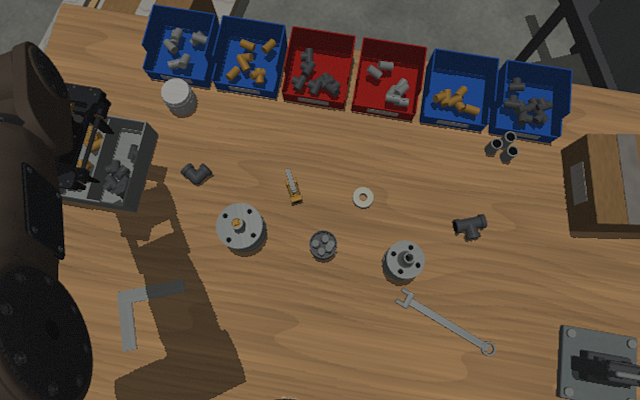

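The final pictures show both stacks flat and inside their predicted circles. The tub is upright between them, and the elbow, tee and ball valve are at their original pixels.

```bash
python3 -c "
from cell import env
s=env.state();print(s['t'],abs(s['qvel']).max(),s['ft_force'].round(1))
print(env.job_done())"
```

```text
37.925 0.012067517536967368 [ 0.1 -0.6  1. ]
the job is handed in; nothing more can be done
None
```

I made up both flange joints and handed the job in at about 38 s of the 139 s allowed. The wide spool carries the gasket and then the blank flange, socket up. The narrow spool carries the check valve and then the neck flange, neck up. The tub of bolts stands upright at about (456, -2) mm, midway between the joints.

- **Centring:** in the last pictures from both cameras, both flanges follow their predicted rims to within about 1 mm. The gasket was about 1 mm off centre when I checked it before covering it. The check valve measured about 1.2 mm off in y (1.9 mm by the top camera, 0.7 mm by the scene camera). I left it, because that is close to the camera calibration error.
- **Setting down:** each part touched down at about its expected height, with a contact force of about 4–11 N, before I opened the jaws.
- **Bystanders:** the elbow, tee and ball valve show no visible movement from their starting places. The arm is clear of everything.

No final check failed. One early command was refused for leaving out fields, and the arm did not move.

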